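# Release and push out a photometer's filter slide

### The job

The white photometer's filter has to be changed. Take the pin tool out of its stand, use its pin to hold down the release button at the bottom of the well in the metal filter slide, and with the button held down push the slide all the way out from under the grey bridge, until it locks out by itself when the pin is lifted. Then stand the pin tool back in its stand, leaving the jar, the beaker and the vial rack where they are; the gripper itself must not touch the slide.

Things in the scene. Friction and masses are not known exactly. Their poses are not given: they have to be found in the camera images.
- panel_mid (a point): Centre of the photometer's sloping panel. The photometer is a fixed white wedge 270 mm wide, 230 mm deep, 45 mm high in front, 185 mm at the back; its yaw varies. Axes: x level, to its back; y level, along its width, the way the slide comes out; z up. The panel rises 35 degrees towards the back. A grey bridge, roof 50 mm off the panel, covers its -y half up to the middle.
- well_mouth (a point): Centre of the mouth of the 16 x 16 mm well (3 mm chamfer) in the aluminium filter slide, level with the slide's top; moves with it. Axes: z outward along the well, square to the panel (35 degrees off vertical, leaning to the front); y the way the slide moves out; x up the slope. An upright pin jams in the well. The bridge's edge is 47 mm from the well's axis at home, 17 mm higher than the mouth.
- slide (a joint): Travel of the filter slide (bar 150 x 56 mm, a 32 mm high block round the well) in m: 0 home, 0.060 end stop, fully out. Locked at home while the button is up. A spring (1.5 N at home, 3.3 N out) pulls it home if let go on the way. From 0.0585 on the button can spring up and lock it out; it then stays at 0.058 to 0.060.
- button (a joint): Travel of the round release button (15 mm across) at the bottom of the well, in m: 0 up (its top 18 mm below the mouth), 0.006 fully down (24 mm below the mouth). The slide is free beyond about 0.0045. It takes 2 N to start and 5 N to hold fully down. It rides with the slide.
- stand_hole (a point): Centre of the mouth of the hole in the top of the tool stand, z up. The stand is a fixed grey block 80 x 80 x 60 mm with one round hole 20 mm across from top to bottom. It may be on the left or on the right of the photometer.
- tool_grip (a point): Middle of the pin tool's black handle, 26 x 26 mm square, 80 mm long, faces square to this point's x and y. Below it a round steel collar 40 mm across, 8 mm thick, then the pin. z points from pin to handle. The collar's underside is 43 mm below this point, the handle's top 45 mm above it. The tool starts upright in the stand, collar on the stand's top.
- pin_tip (a point): Tip of the steel pin, which is 8 mm across, 50 mm long below the collar, with a round end; 93 mm from tool_grip along the tool's -z; same axes.
- tool: The pin tool as a whole, 138 mm long, about 0.12 kg; its origin is the centre of the collar's underside, its z axis runs from the pin to the handle.
- jar: Bystander: amber jar 68 mm across, 85 mm high, on the side of the photometer where the stand is not. Origin: centre of its underside.
- beaker: Bystander: open glass beaker 72 mm across, 95 mm high, far left. Origin: centre of its underside.
- vials: Bystander: grey rack of capped vials, 80 x 120 x 77 mm, far right. Origin: centre of its underside.
There are look-alikes about, which are no part of the job. What is shaped like the part that bears stand_hole but red is not meant.

How it is judged:
By the outcome, as a careful person would: the job done as asked, in the order asked, and still so for the second after the job is handed in, with the robot touching nothing.
It also fails if it takes over 64 s, if anything falls off the work surface, if the arm or the gripper's body presses on something with over 40 N, if the wrist force passes 120 N, or if a joint passes its speed limit or range.

### The arm

A 7-joint arm with a two-finger parallel gripper is mounted at the origin on the work surface. World frame = base frame: x ahead of the robot, y to its left, z up, the work surface at z = 0. Lengths are in m, angles in rad, forces in N, time in s.
With the tool pointing down it reaches from about 0.425 to 0.875 m from the base axis. Payload 4.7 kg.
Tool frame: the origin (TCP) lies at the very end of the fingers, on their centre line; the grasp point (between the pads) lies behind it (pinch_z is the x of the grasp point in the tool frame, in m); x points along the fingers, y is the direction in which the jaws open and shut, and the axes are right-handed (so a half turn about x gives the same grasp; the last joint's range is limited). The gripper opens to 85 mm and grips with 20 to 120 N. Pads are 22 mm wide; open, the fingers measure 114 mm over their backs; the gripper's body (76 mm by 85 mm) begins 54 mm behind the grasp point. The pads swing forward as they close: fully open they stand 13 mm farther back than shut.
Start: joints at [-1.124, 0.321, -0.07, 1.45, 0.023, 1.371, -0.057], TCP at [0.273, 0.59, 0.209] pointing down, gripper open.
Joint ranges: [-2.86, 2.86], [-0.3, 2.09], [-1.38, 1.24], [0.06, 2.45], [-1.56, 4.7], [0.09, 2.05], [-2.69, 2.69]. Speed limits (rad/s): [2.57, 2.57, 3.14, 3.14, 3.14, 3.14, 3.14].

### API

Orientations are given as a unit quaternion [w, x, y, z].
In Python, from plant import state, capture, hand_in, search_frame, trace, pinch_z gives the robot as it stands.
- The arm moves only by the shell command python3 -m jog 'ROWS'. ROWS is JSON, a list of rows, each an object with "jaw": the finger opening in mm, from 0 to 85.4; "delta_pos": the shift along the tool's x, y, z in mm, a list of three; "dr": the turn, a rotation vector about the tool's x, y, z in degrees, a list of three. A call has 1 to 20 rows; each row shifts and turns the commanded pose from where the row before left it, along the tool's axes as they then stand; what a row does not reach is not made up. A row lasts 1/12 s, in which the tool goes at most 41.7 mm and 7.16 degrees, less where a joint would pass 70% of its speed; a pose out of reach is approached as far as the arm can. A call is refused whole if a number of a shift passes 41.7 or a number of a turn 7.16, either way. A call with a gripper value outside its range is refused whole. The fingers move at their own pace and stop on an object; the grip force is fixed at half the most. Time passes only in rows, so rows that do not move let the fingers close. It gives the time, the measured TCP pose, the force and the opening at its end, in the units of the state.
- state(): the state, without advancing time (a new reading comes with each control period).
- capture(name): name is "side" or "top" or "wrist"; returns a dict with "image" (384x512x3 uint8, blue, green, red), "fovy" (degrees; the focal length in pixels is half the picture's height over the tangent of half this angle, whatever the lens; pixels are square), "cx", "cy" (the principal point, pixels), "extrinsics" (4x4, takes a point from camera to world coordinates). Camera axes: x right, y down, z forward; pixel columns grow to the right and rows downward; lengths in m; the calibration is good to about 2 mm. A picture is of the moment at which its call begins. There is no depth.
- hand_in(): hands the job in, once; it reports no verdict.
Trained networks look in a picture, given as the dict that the camera call returned (one of the last four; its "shot" number tells which), for a name from the list of things; names that differ only in an ending like _2 or _b are one class to them, and where a whole thing is asked for, a point or a joint stands for the part that bears it (a point fixed in the world has none). Each returns a list of dicts, best first, with "p" (0 to 1); they miss things now and then, are a little off and sometimes report something else, mostly with a low value. They report only what shows in the picture. A call takes as long as a camera call. They do not tell look-alikes from the thing itself.
- search_frame(picture, label): "position" ([x, y, z] in m, in world coordinates, good to about 4 mm: the middle of the surface that is visible of it).
- trace(picture, label): "pixels" (384x512 bool, what is visible of it).
The state is a dict: "t": time; "joint_pos": joint angles; "qvel": joint speeds; "effort": joint torques, N m; "ee_pos": TCP position; "tool_rot": TCP orientation; "wrist_force": force on the tool from outside, world axes, zero at the start; "torque": the same for the moment, N m; "opening": opening from 0.0 (shut) to 1.0 (fully open).
Only numpy, scipy, OpenCV 4.12 (cv2) and the standard library are available. Lean on these libraries where they do the work, as an engineer would, in place of code of your own. Each camera call takes 0.05 s, during which the arm holds its last target.

## Working session

There is one attempt and no reset: what is moved stays moved. The work goes in short steps, Python scripts to look and compute and a shell command to move; the robot and the scene stay as the last step left them, time stands still between calls to the robot, and variables do not carry over. Pictures are saved under pics/ and viewed, and the job is handed in when it is done.

```bash
ls; mkdir -p pics; python3 - <<'E'
from plant import state,capture,pinch_z
import cv2
print(state(),pinch_z)
for n in("side","top","wrist"):
    c=capture(n);cv2.imwrite(f"pics/{n}0.png",c["image"]);print(n,c["fovy"],c["cx"],c["cy"],c["extrinsics"].round(3).tolist() if hasattr(c["extrinsics"],'round') else c["extrinsics"])
E
```

```text
pics
{'t': 0.0, 'joint_pos': array([-1.12390921,  0.32181482, -0.07003918,  1.4517078 ,  0.02259927,
        1.37082945, -0.05688833]), 'qvel': array([-2.87528096e-04,  7.72377823e-05, -1.61508211e-03,  3.08455572e-04,
        8.42538612e-04, -8.88969768e-05, -9.45639664e-04]), 'effort': array([-6.15534227e-04, -4.93579745e+01, -3.82521506e-01, -3.14350426e+01,
        1.29894528e-02,  1.11308155e-02, -2.61515788e-05]), 'ee_pos': array([0.27243003, 0.58948369, 0.20761206]), 'tool_rot': array([ 0.69050582,  0.15113299,  0.69072491, -0.15251109]), 'wrist_force': array([ 0.77445201, -0.53267195, -0.0897837 ]), 'torque': array([ 0.02909346,  0.01294883, -0.02927424]), 'opening': 0.9965663402922132} -0.0187
side 45.236423324625136 254.49756707186174 192.10126076875693 [[0.972, -0.185, 0.145, 0.324], [-0.235, -0.759, 0.607, -0.707], [-0.002, -0.625, -0.781, 1.111], [0.0, 0.0, 0.0, 1.0]]
top 47.96079627044333 253.4915950498209 191.46441571536414 [[0.029, -0.997, 0.072, 0.425], [-0.999, -0.03, -0.014, 0.072], [0.016, -0.072, -0.997, 1.488], [0.0, 0.0, 0.0, 1.0]]
wrist 58.2654542685132 256.20837491034854 188.88095678553552 [[0.419, 0.874, 0.247, 0.209], [0.908, -0.402, -0.117, 0.619], [-0.003, 0.273, -0.962, 0.374], [0.0, 0.0, 0.0, 1.0]]
```

View pics/side0.png

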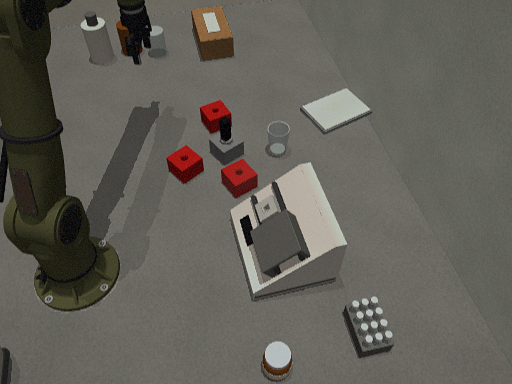

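View pics/top0.png

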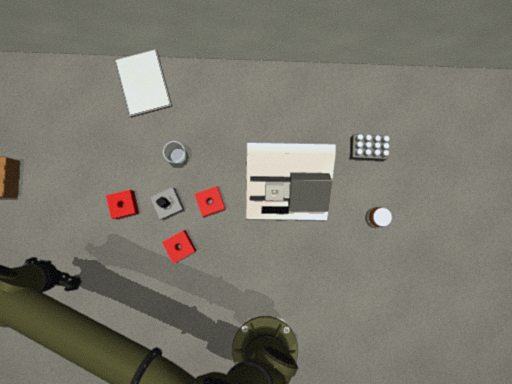

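View pics/wrist0.png

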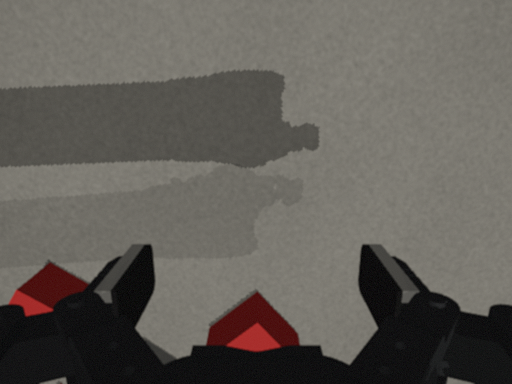

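The grey stand with the tool is at top px (167,203) and side px (226,145). There are red look-alike blocks at top px (121,204), (209,201) and (179,246). The photometer is at top px (290,182), with the slide block and well at about (275,191).

```bash
python3 - <<'E'
from plant import state,capture,search_frame,trace
import cv2,numpy as np
cs={n:capture(n) for n in("side","top")}
for l in["panel_mid","well_mouth","stand_hole","tool_grip","pin_tip","tool","slide","jar","beaker","vials"]:
    for n in cs:
        try:
            r=search_frame(cs[n],l); print(l,n,[(np.round(x["position"],4).tolist(),round(x["p"],2)) for x in r[:5]])
        except Exception as e: print(l,n,e)
c=cs["top"]["image"];a=cv2.resize(c[130:235,95:345],None,fx=3.2,fy=3.2,interpolation=cv2.INTER_CUBIC);cv2.imwrite("pics/topc.png",a)
c=cs["side"]["image"];a=cv2.resize(c[90:300,160:360],None,fx=2.8,fy=2.8,interpolation=cv2.INTER_CUBIC);cv2.imwrite("pics/sidec.png",a)
E
```

```text
panel_mid side [([0.5565, -0.1133, 0.1441], 0.87)]
panel_mid top [([0.5552, -0.0548, 0.1562], 0.96), ([0.4793, 0.3359, 0.1356], 0.53)]
well_mouth side [([0.5257, -0.0128, 0.1406], 0.82), ([0.6466, 0.2955, 0.065], 0.37)]
well_mouth top [([0.5284, -0.0178, 0.1387], 0.83)]
stand_hole side [([0.4718, 0.3162, 0.0444], 0.91), ([0.3404, 0.2767, 0.0565], 0.87), ([0.4613, 0.4758, 0.0642], 0.78), ([0.4906, 0.1812, 0.058], 0.66), ([0.6872, -0.3525, 0.0467], 0.42)]
stand_hole top [([0.4695, 0.4895, 0.0609], 0.91), ([0.4769, 0.3292, 0.057], 0.71), ([0.4929, 0.1926, 0.0607], 0.61), ([0.341, 0.2914, 0.0596], 0.56)]
tool_grip side [([0.4812, 0.3302, 0.1094], 0.69)]
tool_grip top [([0.4806, 0.3386, 0.134], 0.49)]
pin_tip side [([0.5247, -0.0154, 0.1387], 0.74), ([0.4792, 0.3298, 0.1071], 0.68)]
pin_tip top [([0.4795, 0.3342, 0.1366], 0.64)]
tool side [([0.4753, 0.3317, 0.1073], 0.63)]
tool top [([0.4815, 0.3365, 0.1368], 0.46)]
slide side [([0.5268, -0.0134, 0.1434], 0.8)]
slide top [([0.5308, -0.0167, 0.142], 0.82), ([0.5532, -0.0533, 0.154], 0.33)]
jar side [([0.4522, -0.3777, 0.0836], 0.82), ([0.5565, -0.1109, 0.143], 0.51)]
jar top [([0.4596, -0.3544, 0.087], 0.73)]
beaker side [([0.644, 0.2988, 0.0641], 0.75)]
beaker top [([0.6542, 0.328, 0.0459], 0.7)]
vials side [([0.6848, -0.3529, 0.0452], 0.98)]
vials top [([0.6864, -0.3247, 0.0429], 0.81)]
```

View pics/topc.png

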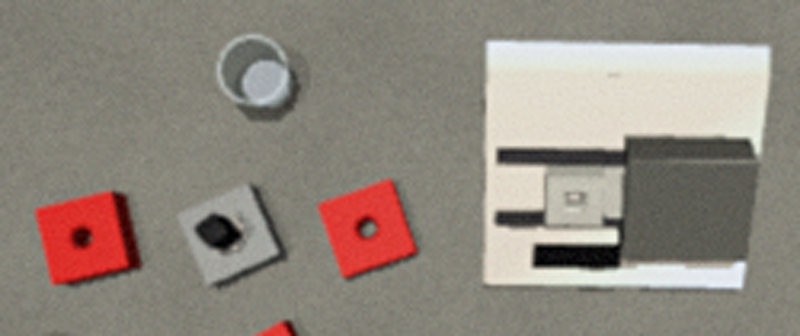

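View pics/sidec.png

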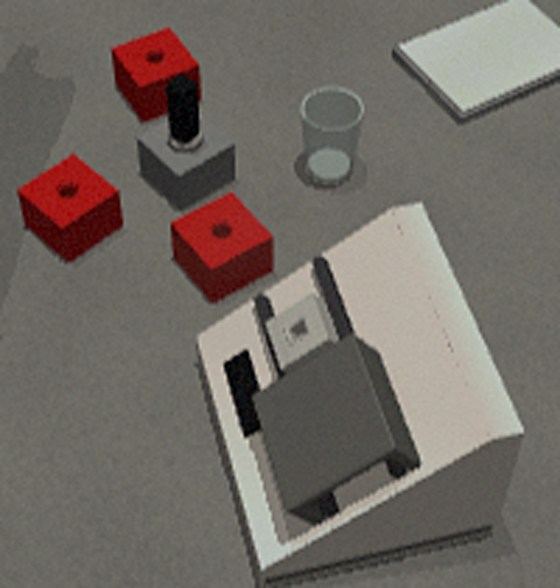

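```bash
cat > h.py <<'E'
import numpy as np,cv2
from scipy.spatial.transform import Rotation as R
from plant import state,capture,search_frame,trace,pinch_z
def pose(s=None):
    s=s or state(); q=s["tool_rot"]; return np.array(s["ee_pos"]),R.from_quat([q[1],q[2],q[3],q[0]])
def f(c): return c["image"].shape[0]/2/np.tan(np.radians(c["fovy"])/2)
def proj(c,P):
    E=np.array(c["extrinsics"]); p=(np.asarray(P)-E[:3,3])@E[:3,:3]
    return np.stack([f(c)*p[...,0]/p[...,2]+c["cx"],f(c)*p[...,1]/p[...,2]+c["cy"]],-1)
def ray(c,uv):
    E=np.array(c["extrinsics"]); d=E[:3,:3]@np.array([(uv[0]-c["cx"])/f(c),(uv[1]-c["cy"])/f(c),1]); return E[:3,3],d/np.linalg.norm(d)
def onz(c,uv,z):
    o,d=ray(c,uv); return o+d*(z-o[2])/d[2]
def tri(rs):
    A=np.zeros((3,3));b=np.zeros(3)
    for o,d in rs: M=np.eye(3)-np.outer(d,d);A+=M;b+=M@o
    return np.linalg.solve(A,b)
def to(P,Rt=None):
    p,r=pose(); print("pos",p.round(4),"tool axes(x,y,z cols):\n",r.as_matrix().round(4))
    print("shift tool mm",(r.inv().apply(np.asarray(P)-p)*1e3).round(1))
    if Rt is not None: print("turn deg",np.degrees((r.inv()*Rt).as_rotvec()).round(2))
E
python3 - <<'E'
from h import *
to([.435,.37,.25])
print(np.degrees(pose()[1].as_rotvec()))
E
```

```text
pos [0.2727 0.59   0.2087] tool axes(x,y,z cols):
 [[ 1.000e-04  4.194e-01  9.078e-01]
 [-0.000e+00  9.078e-01 -4.194e-01]
 [-1.000e+00 -0.000e+00  1.000e-04]]
shift tool mm [ -41.3 -131.7  239.7]
[ 19.44679095  88.46152084 -19.44938574]
```

```bash
python3 -m jog '[{"jaw":85,"delta_pos":[-5,-16,30],"dr":[0,0,0]},{"jaw":85,"delta_pos":[-5,-16,30],"dr":[0,0,0]},{"jaw":85,"delta_pos":[-5,-16,30],"dr":[0,0,0]},{"jaw":85,"delta_pos":[-5,-16,30],"dr":[0,0,0]},{"jaw":85,"delta_pos":[-5,-16,30],"dr":[0,0,0]},{"jaw":85,"delta_pos":[-5,-16,30],"dr":[0,0,0]},{"jaw":85,"delta_pos":[-5,-16,30],"dr":[0,0,0]},{"jaw":85,"delta_pos":[0,0,0],"dr":[0,0,0]},{"jaw":85,"delta_pos":[0,0,0],"dr":[0,0,0]}]'; python3 - <<'E'
from h import *
c=capture("wrist");cv2.imwrite("pics/w1.png",c["image"]);print(np.array(c["extrinsics"]).round(3))
for l in("tool_grip","tool","stand_hole"):
    print(l,[(np.round(x["position"],4).tolist(),round(x["p"],2)) for x in search_frame(c,l)])
to([.48,.333,.1])
E
```

```text
t: 2.0
ee_pos: [0.4185, 0.3981, 0.2445]
tool_rot: [0.691, 0.154, 0.69, -0.153]
wrist_force: [-1.3, 0.3, 0.5]
opening: 0.994
[[ 0.424  0.871  0.248  0.355]
 [ 0.906 -0.408 -0.116  0.428]
 [ 0.     0.274 -0.962  0.41 ]
 [ 0.     0.     0.     1.   ]]
tool_grip [([0.4678, 0.3493, 0.1269], 0.76), ([0.4613, 0.3571, 0.0579], 0.28)]
tool [([0.4699, 0.3456, 0.1285], 0.63)]
stand_hole [([0.3383, 0.3012, 0.0631], 0.94), ([0.4621, 0.3562, 0.0605], 0.71), ([0.4904, 0.2338, 0.0478], 0.69), ([0.4656, 0.4922, 0.064], 0.57)]
pos [0.4149 0.4017 0.2434] tool axes(x,y,z cols):
 [[-8.000e-04  4.169e-01  9.089e-01]
 [ 2.000e-04  9.089e-01 -4.169e-01]
 [-1.000e+00 -2.000e-04 -8.000e-04]]
shift tool mm [143.3 -35.3  87.9]
```

View pics/w1.png

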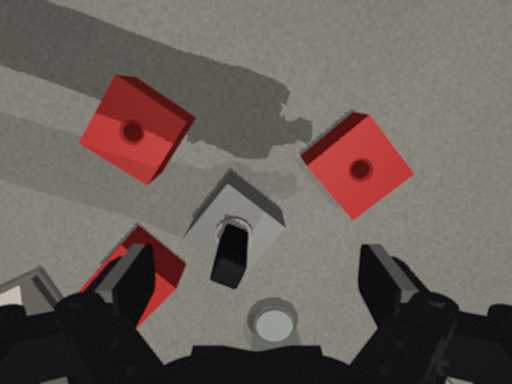

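```bash
python3 - <<'E'
from h import *
for i in range(2):
    c=capture("wrist"); print(pose()[0].round(4))
I=c["image"][160:300,170:300]; cv2.imwrite("pics/w2.png",cv2.resize(np.clip(I.astype(float)*1.8,0,255).astype(np.uint8),None,fx=4,fy=4,interpolation=cv2.INTER_CUBIC))
m=trace(c,"tool_grip")
ys,xs=np.nonzero(m[0]["pixels"]);print(m[0]["p"],xs.min(),xs.max(),ys.min(),ys.max(),cv2.minAreaRect(np.stack([xs,ys],1).astype(np.float32)))
print(c["shot"])
E
```

```text
[0.415  0.4017 0.2434]
[0.4151 0.4015 0.2434]
0.73 209 250 220 294 ((228.57546997070312, 256.26416015625), (36.48912811279297, 73.28540802001953), 10.619654655456543)
8
```

View pics/w2.png

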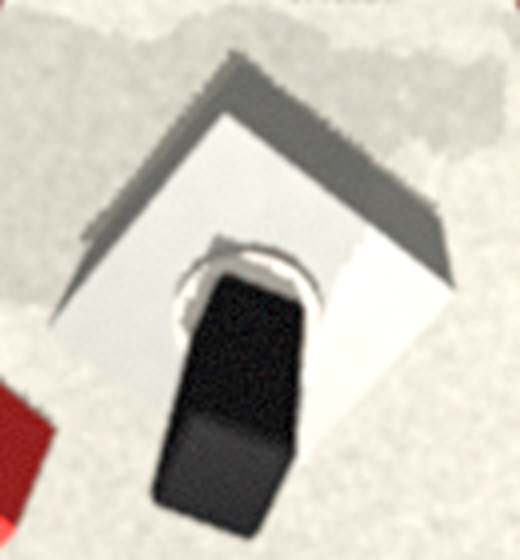

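The crop shows the handle's top face at about px (219,264), (244,273), (232,294) and (209,284). It stands on the grey block, whose corners are at (225,188), (283,232) and (183,241).

```bash
python3 - <<'E'
from h import *
c=capture("wrist")
h=np.array([onz(c,p,.148) for p in [(218.75,263.75),(244,273),(232.5,293.75),(209.25,283.75)]])
print(h.round(4),"mean",h.mean(0)); 
for i in range(4):
    d=h[(i+1)%4]-h[i];print(np.linalg.norm(d),np.degrees(np.arctan2(d[1],d[0]))%90)
s=np.array([onz(c,p,.06) for p in[(183,241.25),(225.5,188.25),(283,232)]])
print(s.round(4),"centre",(s[0]+s[2])/2)
for i in range(2):
    d=s[i+1]-s[i];print(np.linalg.norm(d),np.degrees(np.arctan2(d[1],d[0]))%90)
t=capture("top");sd=capture("side")
print(proj(t,[h.mean(0)]),proj(sd,[h.mean(0)]))
for n,k,b in(("t",t,(135,175,60,60)),("s",sd,(195,105,65,65))):
    x,y,w,hh=b; cv2.imwrite(f"pics/{n}h.png",cv2.resize(k["image"][y:y+hh,x:x+w],None,fx=8,fy=8,interpolation=cv2.INTER_CUBIC))
E
```

```text
[[0.4654 0.3437 0.148 ]
 [0.4821 0.3593 0.148 ]
 [0.4961 0.3417 0.148 ]
 [0.479  0.3279 0.148 ]] mean [0.48065857 0.34313712 0.148     ]
0.022831955880726413 43.06728371527695
0.022402627395205328 38.522306953540756
0.02195972956983165 39.11987264274987
0.020837835078076662 40.726999215888526
[[0.4626 0.2907 0.06  ]
 [0.4276 0.3599 0.06  ]
 [0.4984 0.3952 0.06  ]] centre [0.48052132 0.34299011 0.06      ]
0.07752323302894458 26.832977560311093
0.07910101525887246 26.509071668813498
[[159.59629981 201.87988628]] [[224.24171    118.67253118]]
```

View pics/th.png

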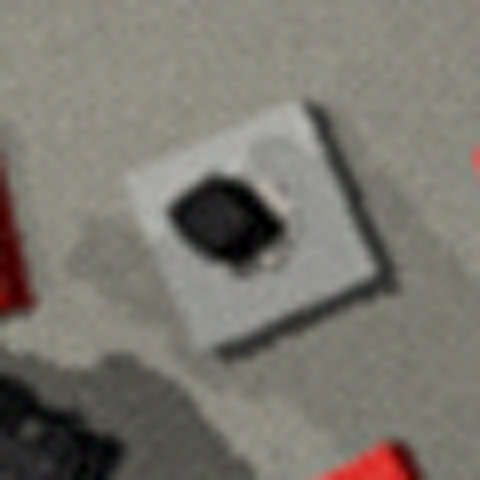

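View pics/sh.png

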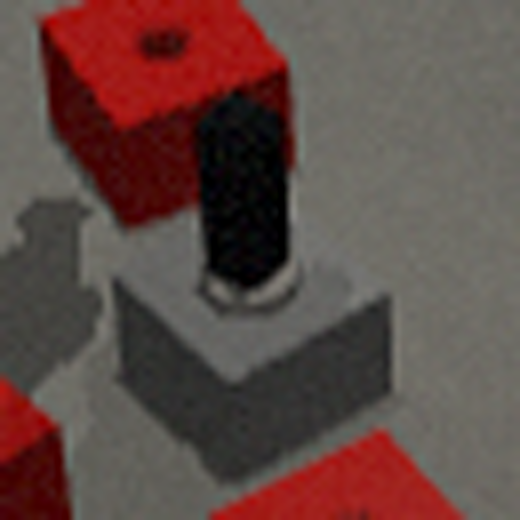

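```bash
python3 -m jog '[{"jaw":85,"delta_pos":[5,-6.5,21],"dr":[0,0,0]},{"jaw":85,"delta_pos":[5,-6.5,21],"dr":[0,0,0]},{"jaw":85,"delta_pos":[5,-6.5,21],"dr":[0,0,0]},{"jaw":85,"delta_pos":[5,-6.5,21],"dr":[0,0,0]},{"jaw":85,"delta_pos":[0,0,0],"dr":[6.25,0,0]},{"jaw":85,"delta_pos":[0,0,0],"dr":[6.25,0,0]},{"jaw":85,"delta_pos":[0,0,0],"dr":[6.25,0,0]},{"jaw":85,"delta_pos":[0,0,0],"dr":[6.25,0,0]},{"jaw":85,"delta_pos":[0,0,0],"dr":[0,0,0]},{"jaw":85,"delta_pos":[0,0,0],"dr":[0,0,0]}]'; python3 - <<'E'
from h import *
c=capture("wrist");cv2.imwrite("pics/w3.png",c["image"])
t=capture("top");cv2.imwrite("pics/t3.png",cv2.resize(t["image"][130:260,95:225],None,fx=4,fy=4))
to([.4807,.3431,.086]); print(state()["joint_pos"])
E
```

```text
t: 3.33
ee_pos: [0.4815, 0.3417, 0.2237]
tool_rot: [0.642, 0.297, 0.642, -0.297]
wrist_force: [0.5, 0.0, -0.5]
opening: 0.994
pos [0.4816 0.3417 0.2237] tool axes(x,y,z cols):
 [[ 1.000e-04  7.620e-01  6.476e-01]
 [ 1.000e-04  6.476e-01 -7.620e-01]
 [-1.000e+00  1.000e-04  0.000e+00]]
shift tool mm [137.7   0.2  -1.7]
[-0.80011001  0.18545573  0.15870158  1.59044705 -0.02974234  1.36792578
  0.06637949]
```

View pics/w3.png

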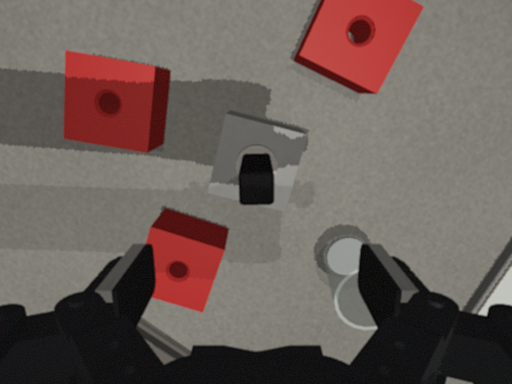

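```bash
python3 - <<'E'
from h import *
c=capture("wrist")
r=R.from_euler('z',40.4,degrees=True).as_matrix()
q=np.array([[.4807,.3431,.148]]*4)+np.array([[13,13,0],[-13,13,0],[-13,-13,0],[13,-13,0]])/1e3@r.T
P=proj(c,q);print(P.round(1))
im=cv2.resize(c["image"][130:220,200:310],None,fx=5,fy=5,interpolation=cv2.INTER_CUBIC);im=np.clip(im*1.8,0,255).astype(np.uint8)
for u,v in P: cv2.circle(im,(int((u-200+.5)*5),int((v-130+.5)*5)),4,(0,255,0),1)
cv2.imwrite("pics/w4.png",im)
E
```

```text
[[275.1 170.9]
 [238.9 170.9]
 [239.4 205.3]
 [274.6 205.3]]
```

View pics/w4.png

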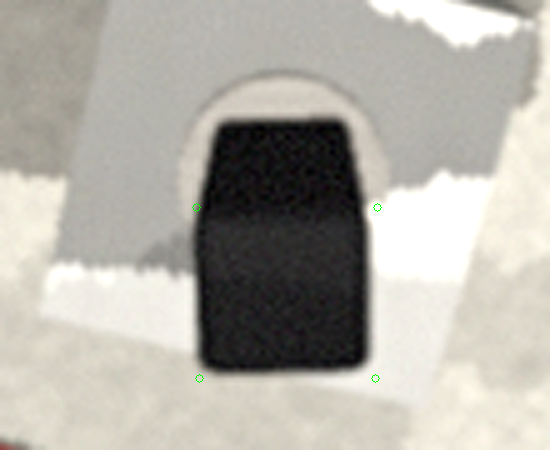

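```bash
python3 -m jog '[{"jaw":85,"delta_pos":[23,0,-0.3],"dr":[0,0,0]},{"jaw":85,"delta_pos":[23,0,-0.3],"dr":[0,0,0]},{"jaw":85,"delta_pos":[23,0,-0.4],"dr":[0,0,0]},{"jaw":85,"delta_pos":[23,0,-0.5],"dr":[0,0,0]},{"jaw":85,"delta_pos":[23,0,-0.5],"dr":[0,0,0]},{"jaw":85,"delta_pos":[22.7,0,-0.5],"dr":[0,0,0]},{"jaw":85,"delta_pos":[0,0,0],"dr":[0,0,0]},{"jaw":85,"delta_pos":[0,0,0],"dr":[0,0,0]},{"jaw":10,"delta_pos":[0,0,0],"dr":[0,0,0]},{"jaw":10,"delta_pos":[0,0,0],"dr":[0,0,0]},{"jaw":10,"delta_pos":[0,0,0],"dr":[0,0,0]},{"jaw":10,"delta_pos":[0,0,0],"dr":[0,0,0]},{"jaw":10,"delta_pos":[0,0,0],"dr":[0,0,0]},{"jaw":10,"delta_pos":[0,0,0],"dr":[0,0,0]}]'; python3 - <<'E'
from h import *
s=state();print(s["wrist_force"],s["opening"],s["t"])
to([.4807,.3431,.086])
E
```

```text
t: 4.65
ee_pos: [0.4806, 0.3438, 0.087]
tool_rot: [0.642, 0.298, 0.641, -0.297]
wrist_force: [-0.3, -0.3, 3.5]
opening: 0.299
[-0.27206755 -0.27505716  3.48258773] 0.2985699857666459 4.65
pos [0.4806 0.3438 0.087 ] tool axes(x,y,z cols):
 [[ 0.0013  0.7637  0.6456]
 [ 0.0012  0.6456 -0.7637]
 [-1.      0.0018 -0.    ]]
shift tool mm [ 1.  -0.4  0.6]
```

```bash
python3 -m jog '[{"jaw":10,"delta_pos":[-10,0,0],"dr":[0,0,0]},{"jaw":10,"delta_pos":[-20,0,0],"dr":[0,0,0]},{"jaw":10,"delta_pos":[-30,0,0],"dr":[0,0,0]},{"jaw":10,"delta_pos":[-30,0,0],"dr":[0,0,0]},{"jaw":10,"delta_pos":[-30,0,0],"dr":[0,0,0]},{"jaw":10,"delta_pos":[-30,0,0],"dr":[0,0,0]},{"jaw":10,"delta_pos":[-30,0,0],"dr":[0,0,0]},{"jaw":10,"delta_pos":[0,0,0],"dr":[0,0,0]},{"jaw":10,"delta_pos":[0,0,0],"dr":[0,0,0]}]'; python3 - <<'E'
from h import *
p,r=pose()
t=capture("top");s=capture("side");w=capture("wrist")
for n,c in(("t",t),("s",s),("w",w)):
    cv2.imwrite(f"pics/{n}5.png",c["image"]); print(n,proj(c,[p+r.apply([.077,0,0])]))
for n,c,b in(("t",t,(235,130,110,100)),("s",s,(215,160,140,140))):
    x,y,W,H=b; cv2.imwrite(f"pics/{n}ph.png",cv2.resize(c["image"][y:y+H,x:x+W],None,fx=5.5 if n=="t" else 4.2,fy=5.5 if n=="t" else 4.2,interpolation=cv2.INTER_CUBIC))
print(state()["t"],p,np.array(w["extrinsics"]).round(3))
E
```

```text
t: 5.4
ee_pos: [0.4809, 0.3439, 0.2686]
tool_rot: [0.642, 0.299, 0.641, -0.296]
wrist_force: [0.1, 0.1, -2.2]
opening: 0.301
t [[156.36498874 201.01958699]]
s [[223.56440173 107.525158  ]]
w [[259.49029427 191.69954714]]
5.55 [0.48088075 0.34387925 0.26860015] [[ 0.763  0.622  0.175  0.435]
 [ 0.646 -0.734 -0.21   0.396]
 [-0.002  0.273 -0.962  0.431]
 [ 0.     0.     0.     1.   ]]
```

View pics/tph.png

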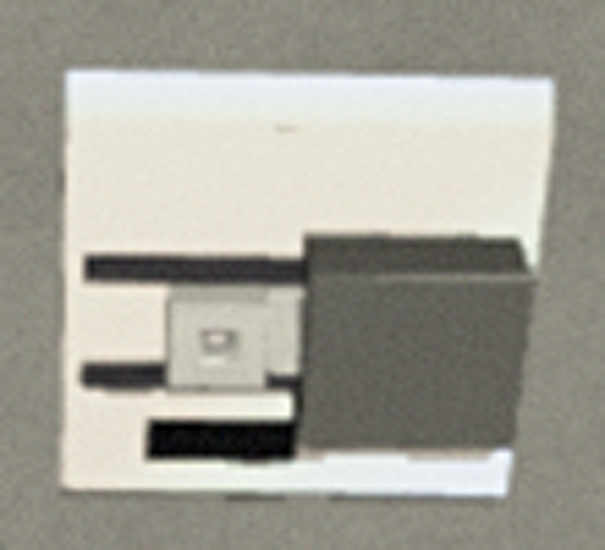

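View pics/sph.png

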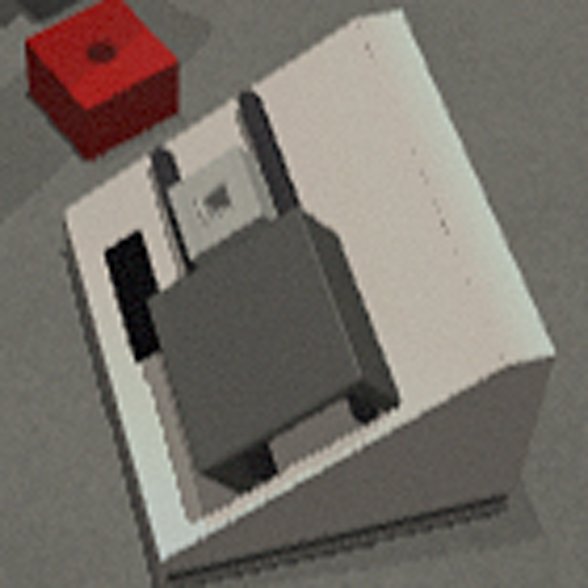

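View pics/s5.png

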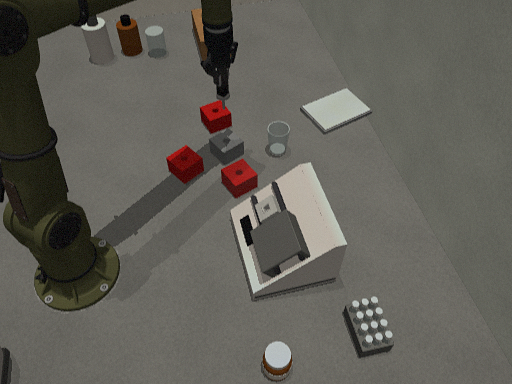

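View pics/w5.png

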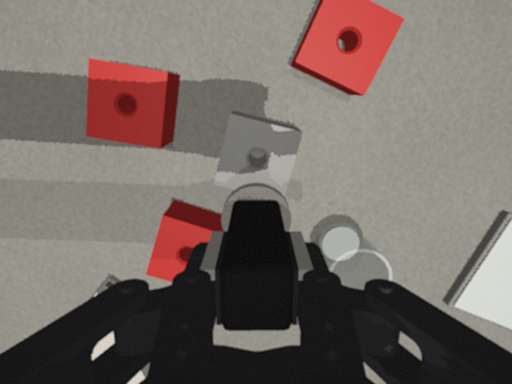

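```bash
python3 - <<'E'
from h import *
from scipy.optimize import least_squares
t=capture("top");s=capture("side")
T=lambda a,b:np.array([235+a/5.5-.4,130+b/5.5-.4]); S=lambda a,b:np.array([215+a/4.2-.4,160+b/4.2-.4])
w=tri([ray(t,T(220,342)),ray(s,S(215,200))]);print("well",w,proj(t,[w])-T(220,342),proj(s,[w])-S(215,200))
# local: panel mid origin at slope centre; x panel from -100..100, z 45..185; back +130
L=np.array([[130,135,185],[130,-135,185],[-100,135,45],[-100,-135,45]])/1e3
ot=np.array([T(65,72),T(553,78),T(62,488),T(507,495)]);os_=np.array([S(403,12),S(553,353),S(65,212),S(160,560)])
def W(v,L): 
    r=R.from_euler('z',v[2]).as_matrix(); return L@r.T+[v[0],v[1],0]
g=lambda v:np.concatenate([proj(t,W(v,L))-ot,proj(s,W(v,L))-os_]).ravel()
o=least_squares(g,[.546,-.05,0],x_scale=[.1,.1,.1],loss="soft_l1");print(o.x,np.degrees(o.x[2]),o.fun.reshape(-1,2).round(1).tolist())
v=o.x;wl=(w-[v[0],v[1],0])@R.from_euler('z',v[2]).as_matrix();print("well in photometer frame",wl, "height over panel",(wl-[0,0,.115])@[-np.sin(.6109),0,np.cos(.6109)], "up slope",(wl-[0,0,.115])@[np.cos(.6109),0,np.sin(.6109)])
E
```

```text
well [ 0.52179415 -0.01246471  0.1444234 ] [[-0.08090885  0.40807544]] [[ 0.49409949 -0.05343072]]
[ 0.53986936 -0.0583984   0.01401287] 0.8028785591218389 [[0.5, -0.1], [-0.1, 0.4], [-0.2, 0.2], [-0.4, 0.2], [-0.2, -0.5], [0.9, 0.3], [-0.3, -0.4], [0.2, 0.3]]
well in photometer frame [-0.01742979  0.04618245  0.1444234 ] height over panel 0.03409946846944813 up slope 0.0026001072140659906
```

```bash
python3 -m jog '[{"jaw":10,"delta_pos":[0,0,0],"dr":[6.5,0,0]},{"jaw":10,"delta_pos":[0,0,0],"dr":[6.5,0,0]},{"jaw":10,"delta_pos":[0,0,0],"dr":[6.5,0,0]},{"jaw":10,"delta_pos":[0,0,0],"dr":[6.5,0,0]},{"jaw":10,"delta_pos":[0,0,0],"dr":[6.5,0,0]},{"jaw":10,"delta_pos":[0,0,0],"dr":[6.5,0,0]},{"jaw":10,"delta_pos":[0,-4,28],"dr":[0,0,0]},{"jaw":10,"delta_pos":[0,-4,28],"dr":[0,0,0]},{"jaw":10,"delta_pos":[0,-4,28],"dr":[0,0,0]},{"jaw":10,"delta_pos":[0,-4,28],"dr":[0,0,0]},{"jaw":10,"delta_pos":[0,-4,28],"dr":[0,0,0]},{"jaw":10,"delta_pos":[0,-4,28],"dr":[0,0,0]},{"jaw":10,"delta_pos":[0,-4,28],"dr":[0,0,0]},{"jaw":10,"delta_pos":[0,0,0],"dr":[0,0,7]},{"jaw":10,"delta_pos":[0,0,0],"dr":[0,0,7]},{"jaw":10,"delta_pos":[0,0,0],"dr":[0,0,7]},{"jaw":10,"delta_pos":[0,0,0],"dr":[0,0,7]},{"jaw":10,"delta_pos":[0,0,0],"dr":[0,0,7]},{"jaw":10,"delta_pos":[0,0,0],"dr":[0,0,0]},{"jaw":10,"delta_pos":[0,0,0],"dr":[0,0,0]}]'; cat >> h.py <<'E'
A35=np.radians(35)
def wellR(yaw=0.014):
    s,c=np.sin(A35),np.cos(A35)
    return R.from_euler('z',yaw)*R.from_matrix(np.array([[s,c,0],[0,0,-1],[-c,s,0]]))
E
python3 - <<'E'
from h import *
to([.4424,-.042,.2552],wellR()); print(state()["joint_pos"].round(3))
E
```

```text
t: 7.32
ee_pos: [0.4697, 0.1555, 0.2576]
tool_rot: [0.585, 0.576, 0.408, -0.399]
wrist_force: [-0.1, -1.4, -1.7]
opening: 0.301
pos [0.4697 0.1555 0.2576] tool axes(x,y,z cols):
 [[ 0.3474  0.9376  0.0178]
 [ 0.0029  0.0179 -0.9998]
 [-0.9377  0.3474  0.0035]]
shift tool mm [ -7.8 -30.  196.9]
turn deg [ 0.29  0.08 14.67]
[-0.277 -0.294 -0.18   2.02   0.112  1.092 -0.475]
```

```bash
cat > kin.py <<'E'
from h import *
import itertools
from scipy.optimize import least_squares
def fk(q,sg,p):
    h,a1,L1,a2,L2,a3,L3,o=p
    Z=lambda a:R.from_euler('z',a); Y=lambda a:R.from_euler('y',a)
    r=Z(-q[0]);pos=np.array([0,0,h]);r=r*Y(q[1])
    r=r*Z(sg[0]*q[2]);pos=pos+r.apply([a1,0,L1])
    r=r*Y(q[3]);r=r*Z(sg[1]*q[4]);pos=pos+r.apply([a2,0,L2])
    r=r*Y(q[5]);r=r*Z(sg[2]*q[6]);pos=pos+r.apply([a3,o,L3])
    return pos,r
E
python3 - <<'E'
from kin import *
s=state();q=s["tool_rot"]
D=[([-1.12390921,0.32181482,-0.07003918,1.4517078,0.02259927,1.37082945,-0.05688833],[.2727,.5895,.2082],R.from_quat([0.15113299,0.69072491,-0.15251109,0.69050582])),
([-0.80011001,0.18545573,0.15870158,1.59044705,-0.02974234,1.36792578,0.06637949],[.4816,.3417,.2237],R.from_matrix([[1e-4,.762,.6476],[1e-4,.6476,-.762],[-1,1e-4,0]])),
(s["joint_pos"],s["ee_pos"],R.from_quat([q[1],q[2],q[3],q[0]]))]
for sg in itertools.product([1,-1],repeat=3):
    best=[]
    rel=[fk(d[0],sg,np.zeros(8))[1].inv()*d[2] for d in D]
    sp=[np.degrees((rel[0].inv()*x).magnitude()) for x in rel]
    print(sg,np.round(sp,2),np.degrees(rel[0].as_rotvec()).round(1))
print(D[2][0].tolist())
E
```

```text
(1, 1, 1) [ 0.   12.58 31.18] [ 68.1 -70.1  68.1]
(1, 1, -1) [ 0.   26.7  21.31] [ 63.3 -73.   63.2]
(1, -1, 1) [ 0.   12.78 35.1 ] [ 66.5 -68.1  69.8]
(1, -1, -1) [ 0.   26.16 13.06] [ 61.8 -70.9  64.8]
(-1, 1, 1) [ 0.   14.19 43.32] [ 75.6 -68.2  72.5]
(-1, 1, -1) [ 0.    5.99 10.64] [ 70.7 -71.5  67.8]
(-1, -1, 1) [ 0.   14.12 47.92] [ 74.1 -66.1  74.1]
(-1, -1, -1) [0. 0. 0.] [ 69.3 -69.3  69.3]
[-0.2767011555852151, -0.2937556985518796, -0.18020809051850054, 2.0199349506562703, 0.11227705549066211, 1.0922963905254859, -0.47506816446703304]
```

```bash
cat >> kin.py <<'E'
sg=(-1,-1,-1)
Rt=None
lo=np.array([-2.86,-.3,-1.38,.06,-1.56,.09,-2.69]);hi=np.array([2.86,2.09,1.24,2.45,4.7,2.05,2.69])
q0s=[-0.2767,-0.29376,-0.18021,2.01993,0.11228,1.0923,-0.47507]
E
python3 - <<'E'
from kin import *
D=[([-1.12390921,0.32181482,-0.07003918,1.4517078,0.02259927,1.37082945,-0.05688833],[.2727,.5895,.2082]),
([-0.80011001,0.18545573,0.15870158,1.59044705,-0.02974234,1.36792578,0.06637949],[.4816,.3417,.2237]),
(q0s,[.4697,.1555,.2576])]
g=lambda p:np.concatenate([np.concatenate([(fk(q,sg,p)[0]-x)*1e3 for q,x in D]),(p-[.36,0,.42,0,.4,0,.3,0])*.5*np.array([1,8,1,8,1,8,1,8])])
o=least_squares(g,[.36,0,.42,0,.4,0,.3,0]);print(o.x.round(4),o.fun.round(2))
E
```

```text
[ 0.2612 -0.0032  0.4657 -0.0138  0.5129 -0.0017  0.4063 -0.0266] [-0.11  0.13  0.17  0.03 -0.17 -0.24 -0.01 -0.    0.06 -0.05 -0.01  0.02
 -0.06  0.06 -0.01  0.05 -0.11]
```

```bash
cat >> kin.py <<'E'
P=np.array([0.2612,-0.0032,0.4657,-0.0138,0.5129,-0.0017,0.4063,-0.0266])
Roff=fk(D0:=[-1.12390921,0.32181482,-0.07003918,1.4517078,0.02259927,1.37082945,-0.05688833],sg,P)[1].inv()*R.from_quat([0.15113299,0.69072491,-0.15251109,0.69050582])
def ik(p,Rt,n=12,seed=0):
    rng=np.random.default_rng(seed);best=None
    for i in range(n):
        x0=np.clip(np.array(q0s)+(rng.normal(0,.5,7) if i else 0),lo+.01,hi-.01)
        def g(q):
            a,r=fk(q,sg,P);return np.concatenate([(a-p)*100,((r*Roff).inv()*Rt).as_rotvec()*10,.002*(q-q0s)])
        o=least_squares(g,x0,bounds=(lo,hi))
        if best is None or o.cost<best.cost:best=o
    a,r=fk(best.x,sg,P);return best.x,np.linalg.norm(a-p)*1e3,np.degrees(((r*Roff).inv()*Rt).magnitude())
E
python3 - <<'E'
from kin import *
m=np.array([.521,-.012,.143])
for tilt in(35,30,25,20):
  a=np.radians(tilt);s,c=np.sin(a),np.cos(a)
  for roll in(0,90,-90,180):
    Rt=R.from_matrix(np.array([[s,c,0],[0,0,-1],[-c,s,0]]))*R.from_euler('x',roll,degrees=True)
    for d in(.053,.079):
      for dy in(0,.06):
        p=m+np.array([-s,0,c])*d+[0,dy,0]
        q,e,er=ik(p,Rt,4);print(tilt,roll,d,dy,q.round(2),round(e,1),round(er,1))
E
```

```text
35 0 0.053 0 [-0.11 -0.3   0.    2.18  0.13  0.9  -0.2 ] 7.5 14.0
35 0 0.053 0.06 [-0.37 -0.3   0.01  2.21  0.35  0.88 -0.58] 6.3 11.8
35 0 0.079 0 [-0.12 -0.3   0.    2.13  0.13  1.01 -0.21] 8.5 17.2
35 0 0.079 0.06 [-0.4  -0.3   0.01  2.16  0.35  0.99 -0.6 ] 7.3 14.9
35 90 0.053 0 [ 0.04 -0.3  -0.    2.17 -0.04  0.85 -1.51] 5.7 10.7
35 90 0.053 0.06 [-0.2  -0.3   0.01  2.18  0.18  0.84 -1.87] 5.3 9.9
35 90 0.079 0 [ 0.04 -0.3  -0.    2.11 -0.04  0.96 -1.51] 6.8 13.8
35 90 0.079 0.06 [-0.22 -0.3   0.01  2.12  0.18  0.95 -1.88] 6.4 13.0
35 -90 0.053 0 [ 0.1  -0.3  -0.    2.18 -0.1   0.96  1.74] 9.4 17.4
35 -90 0.053 0.06 [-0.3  -0.3   0.01  2.2   0.28  0.96  1.1 ] 8.8 16.5
35 -90 0.079 0 [ 0.11 -0.3  -0.    2.12 -0.1   1.07  1.74] 10.3 20.6
35 -90 0.079 0.06 [-0.33 -0.3   0.01  2.14  0.29  1.07  1.08] 9.7 19.6
35 180 0.053 0 [-0.36 -0.3   0.2   2.18  0.4   0.95  2.69] 9.1 18.0
35 180 0.053 0.06 [-0.35 -0.3   0.11  2.18  0.33  0.93  2.69] 7.8 14.8
35 180 0.079 0 [-0.37 -0.3   0.19  2.13  0.38  1.06  2.69] 10.0 21.0
35 180 0.079 0.06 [-0.36 -0.3   0.1   2.13  0.32  1.04  2.69] 8.8 17.9
[... 2566 characters left out ...]
 -1.68] 0.0 0.0
20 90 0.079 0 [ 0.08 -0.26 -0.05  2.06 -0.03  0.99 -1.52] 0.0 0.0
20 90 0.079 0.06 [ 0.04 -0.26 -0.15  2.05 -0.    0.99 -1.67] 0.0 0.0
20 -90 0.053 0 [ 0.04 -0.3  -0.    2.16 -0.02  0.97  1.62] 1.2 2.2
20 -90 0.053 0.06 [-0.14 -0.3   0.    2.16  0.06  0.96  1.41] 0.9 1.7
20 -90 0.079 0 [ 0.04 -0.3  -0.    2.1  -0.02  1.07  1.62] 2.2 4.4
20 -90 0.079 0.06 [-0.14 -0.3   0.    2.1   0.06  1.06  1.41] 2.0 4.0
20 180 0.053 0 [-0.83 -0.3   0.66  2.09  0.44  1.06  2.69] 3.5 10.0
20 180 0.053 0.06 [-0.84 -0.3   0.59  2.1   0.37  1.02  2.69] 1.9 5.3
20 180 0.079 0 [-0.78 -0.3   0.59  2.05  0.42  1.14  2.69] 4.1 11.5
20 180 0.079 0.06 [-0.77 -0.3   0.51  2.06  0.36  1.1   2.69] 2.6 6.8
```

```bash
cat >> kin.py <<'E'
def gR(az,tilt,roll):  # gripper leaning: x=(sin t * az dir, -cos t)
    a=np.radians(tilt);s,c=np.sin(a),np.cos(a)
    return R.from_euler('z',az,degrees=True)*R.from_matrix(np.array([[s,c,0],[0,0,-1],[-c,s,0]]))*R.from_euler('x',roll,degrees=True)
M=np.array([.521,-.012,.143])
def wellTCP(b,depth,dy=0,up=0,M=M):
    n=np.array([-np.sin(A35),0,np.cos(A35)]); g=M+n*(.093-depth)+[0,dy,up]
    Rt=gR(.8,35-b,90); return g+.0187*Rt.as_matrix()[:,0],Rt
H=np.array([.4806,.3434])
def standTCP(b,up=0,back=0,az=40.4):
    Rt=gR(az,-b,90); return np.array([*H,.103+up])+(.0187-back)*Rt.as_matrix()[:,0],Rt
E
python3 - <<'E'
from kin import *
for b in(20,25,30,35):
    for nm,(p,r) in dict(in0=wellTCP(b,.024),in60=wellTCP(b,.024,.06),top=wellTCP(b,-.01),top60=wellTCP(b,-.01,.06),up=wellTCP(b,-.01,0,.05),st=standTCP(b),stup=standTCP(b,.12),stback=standTCP(b,0,.09)).items():
        q,e,er=ik(p,r,4);print(b,nm,p.round(3),q.round(2),round(e,1),round(er,1))
E
```

```text
20 in0 [ 0.486 -0.012  0.181] [ 0.04 -0.18 -0.01  2.05 -0.02  1.01 -1.52] 0.0 0.0
20 in60 [0.486 0.048 0.181] [-0.   -0.18 -0.1   2.05  0.01  1.01 -1.67] 0.0 0.0
20 top [ 0.467 -0.012  0.209] [ 0.07 -0.24 -0.03  2.04 -0.02  1.08 -1.51] 0.0 0.0
20 top60 [0.467 0.048 0.209] [ 0.02 -0.24 -0.13  2.04 -0.01  1.08 -1.66] 0.0 0.0
20 up [ 0.467 -0.012  0.259] [ 0.07 -0.26 -0.03  1.96 -0.02  1.18 -1.52] 0.0 0.0
20 st [0.476 0.339 0.085] [-0.61  0.62 -0.04  1.34  0.04  1.53 -1.53] 0.0 0.0
20 stup [0.476 0.339 0.205] [-0.6   0.55 -0.06  1.21  0.05  1.73 -1.52] 0.0 0.0
20 stback [0.499 0.359 0.17 ] [-0.62  0.64 -0.05  1.15  0.04  1.71 -1.52] 0.0 0.0
25 in0 [ 0.485 -0.012  0.181] [ 0.01 -0.11  0.02  1.98 -0.01  1.1  -1.53] 0.0 0.0
25 in60 [0.485 0.048 0.181] [-0.05 -0.1  -0.06  1.97  0.01  1.1  -1.67] 0.0 0.0
25 top [ 0.465 -0.012  0.209] [ 0.03 -0.17 -0.    1.97 -0.01  1.16 -1.53] 0.0 0.0
25 top60 [0.465 0.048 0.209] [-0.02 -0.16 -0.09  1.97  0.    1.16 -1.66] 0.0 0.0
25 up [ 0.465 -0.012  0.259] [ 0.03 -0.19 -0.01  1.89 -0.01  1.26 -1.53] 0.0 0.0
25 st [0.475 0.338 0.086] [-0.62  0.7  -0.03  1.
[... 783 characters left out ...]
5] [-0.64  0.84 -0.02  0.9   0.04  1.93 -1.52] 0.0 0.0
35 in0 [ 0.481 -0.012  0.181] [-0.05  0.04  0.07  1.84 -0.    1.27 -1.53] 0.0 0.0
35 in60 [0.481 0.048 0.181] [-0.12  0.04  0.02  1.83 -0.    1.27 -1.65] 0.0 0.0
35 top [ 0.462 -0.012  0.209] [-0.03 -0.02  0.05  1.84  0.    1.32 -1.54] 0.0 0.0
35 top60 [0.462 0.048 0.209] [-0.09 -0.01 -0.01  1.83 -0.    1.32 -1.66] 0.0 0.0
35 up [ 0.462 -0.012  0.259] [-0.03 -0.04  0.04  1.76  0.    1.42 -1.54] 0.0 0.0
35 st [0.472 0.336 0.088] [-0.64  0.85 -0.    1.07  0.04  1.83 -1.52] 0.0 0.0
35 stup [0.472 0.336 0.208] [-0.64  0.78 -0.01  0.95  0.04  2.02 -1.51] 0.0 0.0
35 stback [0.512 0.37  0.161] [-0.65  0.95 -0.01  0.76  0.04  2.04 -1.51] 0.0 0.0
```

The arm can't reach a 35° tilt with this straight grasp because joint 2 hits its range. I'll put the tool back and re-grasp it with the gripper leaning 25° relative to the handle and the jaws across the tilt plane.

```bash
python3 -m jog '[{"jaw":10,"delta_pos":[0,0,0],"dr":[0,0,-6.8]},{"jaw":10,"delta_pos":[0,0,0],"dr":[0,0,-6.8]},{"jaw":10,"delta_pos":[0,0,0],"dr":[0,0,-6.8]},{"jaw":10,"delta_pos":[0,3,-27],"dr":[0,0,0]},{"jaw":10,"delta_pos":[0,3,-27],"dr":[0,0,0]},{"jaw":10,"delta_pos":[0,3,-27],"dr":[0,0,0]},{"jaw":10,"delta_pos":[0,3,-27],"dr":[0,0,0]},{"jaw":10,"delta_pos":[0,3,-27],"dr":[0,0,0]},{"jaw":10,"delta_pos":[0,3,-27],"dr":[0,0,0]},{"jaw":10,"delta_pos":[0,3,-27],"dr":[0,0,0]},{"jaw":10,"delta_pos":[0,0,0],"dr":[-6.5,0,0]},{"jaw":10,"delta_pos":[0,0,0],"dr":[-6.5,0,0]},{"jaw":10,"delta_pos":[0,0,0],"dr":[-6.5,0,0]},{"jaw":10,"delta_pos":[0,0,0],"dr":[-6.5,0,0]},{"jaw":10,"delta_pos":[0,0,0],"dr":[-6.5,0,0]},{"jaw":10,"delta_pos":[0,0,0],"dr":[-6.5,0,0]},{"jaw":10,"delta_pos":[0,0,0],"dr":[0,0,0]},{"jaw":10,"delta_pos":[0,0,0],"dr":[0,0,0]}]'
python3 - <<'E'
from kin import *
to([.4806,.3438,.15],gR(40.2,0,0)); print(state()["joint_pos"].round(3),state()["t"])
E
```

```text
t: 8.82
ee_pos: [0.4872, 0.3475, 0.2581]
tool_rot: [0.642, 0.297, 0.64, -0.299]
wrist_force: [-0.2, 0.2, -1.0]
opening: 0.297
pos [0.4872 0.3475 0.2581] tool axes(x,y,z cols):
 [[ 0.0012  0.7652  0.6438]
 [-0.0035  0.6438 -0.7652]
 [-1.     -0.0013  0.0034]]
shift tool mm [108.1  -7.3  -1.8]
turn deg [-0.12  0.19  0.08]
[-0.413  0.208 -0.297  1.501  0.064  1.443 -0.013] 8.8167
```

```bash
python3 -m jog '[{"jaw":10,"delta_pos":[20,-3.7,-0.9],"dr":[0,0,0]},{"jaw":10,"delta_pos":[30,-3.6,-0.9],"dr":[0,0,0]},{"jaw":10,"delta_pos":[30,0,0],"dr":[0,0,0]},{"jaw":10,"delta_pos":[26,0,0],"dr":[0,0,0]},{"jaw":10,"delta_pos":[0,0,0],"dr":[0,0,0]},{"jaw":10,"delta_pos":[0,0,0],"dr":[0,0,0]}]'
python3 - <<'E'
from kin import *
to([.4806,.3438,.0875],gR(40.2,0,0)); print(state()["t"],state()["wrist_force"])
c=capture("side");print(proj(c,[[.4805,.343,.06]])); cv2.imwrite("pics/s6.png",cv2.resize(c["image"][90:180,180:280],None,fx=6,fy=6,interpolation=cv2.INTER_CUBIC))
E
```

```text
t: 9.32
ee_pos: [0.4799, 0.3432, 0.1515]
tool_rot: [0.641, 0.297, 0.641, -0.3]
wrist_force: [-0.2, 0.4, -0.5]
opening: 0.297
pos [0.4799 0.3432 0.1515] tool axes(x,y,z cols):
 [[-0.001   0.7645  0.6446]
 [-0.004   0.6446 -0.7645]
 [-1.     -0.0033  0.0025]]
shift tool mm [64.   1.2 -0.2]
turn deg [-0.06  0.14  0.19]
9.3167 [-0.24101033  0.42271471 -0.48990201]
[[225.65279272 139.21311891]]
```

View pics/s6.png

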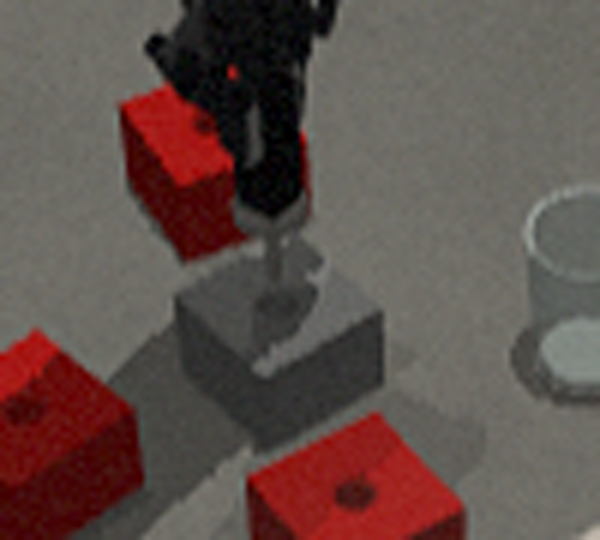

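The pin is straight above the stand hole, with its tip at about crop (272,285) and the hole at (275,300). I'll lower it, release, and turn the gripper to the new grasp.

```bash
python3 -m jog '[{"jaw":10,"delta_pos":[20,0.5,0],"dr":[0,0,0]},{"jaw":10,"delta_pos":[20,0.5,0],"dr":[0,0,0]},{"jaw":10,"delta_pos":[18,0.2,0],"dr":[0,0,0]},{"jaw":10,"delta_pos":[5,0,0],"dr":[0,0,0]},{"jaw":10,"delta_pos":[0,0,0],"dr":[0,0,0]},{"jaw":10,"delta_pos":[0,0,0],"dr":[0,0,0]},{"jaw":85,"delta_pos":[0,0,0],"dr":[0,0,0]},{"jaw":85,"delta_pos":[0,0,0],"dr":[0,0,0]},{"jaw":85,"delta_pos":[0,0,0],"dr":[0,0,0]},{"jaw":85,"delta_pos":[0,0,0],"dr":[0,0,0]},{"jaw":85,"delta_pos":[-30,0,0],"dr":[0,0,0]},{"jaw":85,"delta_pos":[-30,0,0],"dr":[0,0,0]},{"jaw":85,"delta_pos":[-30,0,0],"dr":[0,0,0]},{"jaw":85,"delta_pos":[-30,0,0],"dr":[0,0,0]},{"jaw":85,"delta_pos":[0,0,0],"dr":[0,0,0]}]'
python3 - <<'E'
from kin import *
p,r=standTCP(25,0,.11);to(p,r); print(state()["t"],state()["wrist_force"],state()["joint_pos"].round(2))
w=capture("wrist");cv2.imwrite("pics/w7.png",w["image"])
E
```

```text
t: 10.62
ee_pos: [0.4843, 0.3471, 0.2172]
tool_rot: [0.644, 0.301, 0.639, -0.294]
wrist_force: [-0.3, 1.2, 0.8]
opening: 0.993
pos [0.4843 0.3471 0.2172] tool axes(x,y,z cols):
 [[ 0.0114  0.7635  0.6458]
 [ 0.0054  0.6457 -0.7635]
 [-0.9999  0.0121  0.0032]]
shift tool mm [31.9 33.   0.2]
turn deg [ 88.14 -20.03 -20.25]
10.6167 [-0.27301506  1.18123733  0.76411828] [-0.4   0.21 -0.31  1.58  0.07  1.35 -0.02]
```

View pics/w7.png

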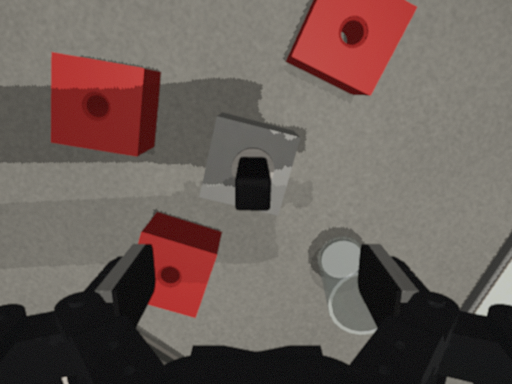

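```bash
python3 -m jog '[{"jaw":85,"delta_pos":[0,0,0],"dr":[6.9,0,0]},{"jaw":85,"delta_pos":[0,0,0],"dr":[6.9,0,0]},{"jaw":85,"delta_pos":[0,0,0],"dr":[6.9,0,0]},{"jaw":85,"delta_pos":[0,0,0],"dr":[6.9,0,0]},{"jaw":85,"delta_pos":[0,0,0],"dr":[6.9,0,0]},{"jaw":85,"delta_pos":[0,0,0],"dr":[6.9,0,0]},{"jaw":85,"delta_pos":[0,0,0],"dr":[6.9,0,0]},{"jaw":85,"delta_pos":[0,0,0],"dr":[6.9,0,0]},{"jaw":85,"delta_pos":[0,0,0],"dr":[6.9,0,0]},{"jaw":85,"delta_pos":[0,0,0],"dr":[6.9,0,0]},{"jaw":85,"delta_pos":[0,0,0],"dr":[6.9,0,0]},{"jaw":85,"delta_pos":[0,0,0],"dr":[6.9,0,0]},{"jaw":85,"delta_pos":[0,0,0],"dr":[6.9,0,0]},{"jaw":85,"delta_pos":[0,0,-8],"dr":[0,-6.3,0]},{"jaw":85,"delta_pos":[0,0,-8],"dr":[0,-6.3,0]},{"jaw":85,"delta_pos":[0,0,-8],"dr":[0,-6.3,0]},{"jaw":85,"delta_pos":[0,0,-8],"dr":[0,-6.3,0]},{"jaw":85,"delta_pos":[0,0,0],"dr":[0,0,0]},{"jaw":85,"delta_pos":[0,0,0],"dr":[0,0,0]}]'
python3 - <<'E'
from kin import *
p,r=standTCP(25,0,.11);to(p,r); print(state()["t"],state()["joint_pos"].round(2))
w=capture("wrist");cv2.imwrite("pics/w8.png",w["image"])
rr=R.from_euler('z',40.4,degrees=True).as_matrix()
q=np.array([[*H,.148]]*4)+np.array([[13,13,0],[-13,13,0],[-13,-13,0],[13,-13,0]])/1e3@rr.T
print(proj(w,q).round(0).tolist())
E
```

```text
t: 12.25
ee_pos: [0.5046, 0.365, 0.196]
tool_rot: [-0.294, -0.498, -0.184, 0.795]
wrist_force: [-0.5, -0.8, 0.6]
opening: 0.998
pos [0.5046 0.365  0.196 ] tool axes(x,y,z cols):
 [[-3.314e-01  6.503e-01 -6.836e-01]
 [-2.846e-01 -7.597e-01 -5.847e-01]
 [-8.996e-01  8.000e-04  4.368e-01]]
shift tool mm [  6.4   0.9 -10.1]
turn deg [ 0.13  0.9  -0.11]
12.25 [-0.6   0.65 -0.14  1.08  0.08  1.87 -1.58]
[[239.0, 194.0], [240.0, 221.0], [276.0, 221.0], [278.0, 194.0]]
```

View pics/w8.png

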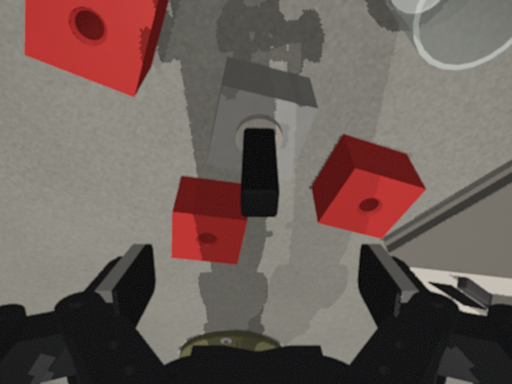

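```bash
python3 -m jog '[{"jaw":85,"delta_pos":[0,0.9,-10],"dr":[0,0.8,0]},{"jaw":85,"delta_pos":[20,0,0],"dr":[0,0,0]},{"jaw":85,"delta_pos":[24,0,0],"dr":[0,0,0]},{"jaw":85,"delta_pos":[24,0,0],"dr":[0,0,0]},{"jaw":85,"delta_pos":[24,0,0],"dr":[0,0,0]},{"jaw":85,"delta_pos":[22,0,0],"dr":[0,0,0]},{"jaw":85,"delta_pos":[0,0,0],"dr":[0,0,0]},{"jaw":85,"delta_pos":[0,0,0],"dr":[0,0,0]},{"jaw":85,"delta_pos":[0,0,0],"dr":[0,0,0]}]'
python3 - <<'E'
from kin import *
p,r=standTCP(25);to(p,r); print(state()["t"],state()["wrist_force"])
w=capture("wrist");cv2.imwrite("pics/w9.png",w["image"])
E
```

```text
t: 13.05
ee_pos: [0.4785, 0.3403, 0.1]
tool_rot: [-0.291, -0.511, -0.188, 0.787]
wrist_force: [-0.3, 0.0, -0.2]
opening: 0.997
pos [0.4785 0.3403 0.1   ] tool axes(x,y,z cols):
 [[-0.3078  0.6497 -0.6951]
 [-0.2662 -0.7602 -0.5926]
 [-0.9134  0.0026  0.407 ]]
shift tool mm [14.5 -1.  -1.8]
turn deg [ 0.04 -0.99 -0.19]
13.05 [-0.31293791  0.00563381 -0.23960105]
```

View pics/w9.png

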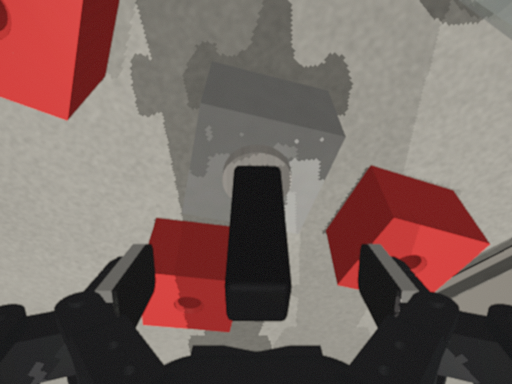

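```bash
python3 -m jog '[{"jaw":85,"delta_pos":[7.5,-0.5,-0.9],"dr":[0,-0.5,0]},{"jaw":85,"delta_pos":[7,-0.5,-0.9],"dr":[0,-0.5,0]},{"jaw":85,"delta_pos":[0,0,0],"dr":[0,0,0]},{"jaw":10,"delta_pos":[0,0,0],"dr":[0,0,0]},{"jaw":10,"delta_pos":[0,0,0],"dr":[0,0,0]},{"jaw":10,"delta_pos":[0,0,0],"dr":[0,0,0]},{"jaw":10,"delta_pos":[0,0,0],"dr":[0,0,0]},{"jaw":10,"delta_pos":[0,0,0],"dr":[0,0,0]},{"jaw":10,"delta_pos":[0,0,0],"dr":[0,0,0]}]'
python3 - <<'E'
from kin import *
p,r=standTCP(25);to(p,r); print(state()["t"],state()["wrist_force"])
E
```

```text
t: 13.85
ee_pos: [0.4733, 0.3374, 0.0826]
tool_rot: [-0.293, -0.502, -0.184, 0.793]
wrist_force: [0.8, -0.3, 0.6]
opening: 0.298
pos [0.4733 0.3374 0.0826] tool axes(x,y,z cols):
 [[-0.3242  0.6498 -0.6875]
 [-0.2798 -0.7601 -0.5865]
 [-0.9037  0.0022  0.4282]]
shift tool mm [-3.8  0.2  0. ]
turn deg [ 0.06  0.36 -0.17]
13.85 [ 0.79504512 -0.33818569  0.59796638]
```

```bash
python3 - <<'E'
from kin import *
p,r=pose(); t=r.inv().apply(np.array([*H,.010])-p); d=r.inv().apply([0,0,-1]);g=r.inv().apply(np.array([*H,.103])-p)
print(t,d,g,p,r.as_quat()); open("grip.txt","w").write(repr([t.tolist(),d.tolist(),p.tolist(),r.as_quat().tolist()]))
E
python3 -m jog '[{"jaw":10,"delta_pos":[-9,0,4.3],"dr":[0,0,0]},{"jaw":10,"delta_pos":[-18.1,0,8.6],"dr":[0,0,0]},{"jaw":10,"delta_pos":[-18.1,0,8.6],"dr":[0,0,0]},{"jaw":10,"delta_pos":[-18.1,0,8.6],"dr":[0,0,0]},{"jaw":10,"delta_pos":[-18.1,0,8.6],"dr":[0,0,0]},{"jaw":10,"delta_pos":[-18.1,0,8.6],"dr":[0,0,0]},{"jaw":10,"delta_pos":[-18.1,0,8.6],"dr":[0,0,0]},{"jaw":10,"delta_pos":[-18.1,0,8.6],"dr":[0,0,0]},{"jaw":10,"delta_pos":[-18.1,0,8.6],"dr":[0,0,0]},{"jaw":10,"delta_pos":[0,0,0],"dr":[0,0,0]},{"jaw":10,"delta_pos":[0,0,0],"dr":[0,0,0]}]'
python3 - <<'E'
from kin import *
to([*H,.25]); print(state()["t"])
w=capture("wrist");cv2.imwrite("pics/w10.png",w["image"])
p,r=pose();g=eval(open("grip.txt").read());print(proj(w,[p+r.apply(g[0]),p+r.apply(np.array(g[0])-.05*np.array(g[1]))]))
E
```

```text
[ 6.15135927e-02  6.20687474e-06 -3.96622615e-02] [ 0.90366621 -0.00216578 -0.42823205] [-0.02252736  0.00020762  0.00016332] [0.47327329 0.33735152 0.08257239] [-0.5019069  -0.18431886  0.79255424 -0.29321291]
t: 14.77
ee_pos: [0.4732, 0.338, 0.2541]
tool_rot: [-0.293, -0.503, -0.185, 0.792]
wrist_force: [0.3, -0.0, -1.8]
opening: 0.296
pos [0.4732 0.338  0.2541] tool axes(x,y,z cols):
 [[-0.3222  0.6499 -0.6883]
 [-0.2781 -0.76   -0.5874]
 [-0.9049  0.0021  0.4256]]
shift tool mm [ -0.1   0.7 -10. ]
14.7667
[[257.11665639 136.76290272]
 [257.55564377 185.87016161]]
```

View pics/w10.png

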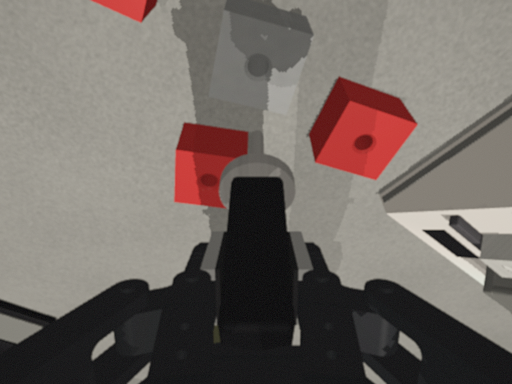

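```bash
python3 -m jog '[{"jaw":10,"delta_pos":[0,0,0],"dr":[0,6.4,0]},{"jaw":10,"delta_pos":[0,0,0],"dr":[0,6.4,0]},{"jaw":10,"delta_pos":[0,0,0],"dr":[0,6.4,0]},{"jaw":10,"delta_pos":[0,0,0],"dr":[0,6.4,0]},{"jaw":10,"delta_pos":[0,0,0],"dr":[6.6,0,0]},{"jaw":10,"delta_pos":[0,0,0],"dr":[6.6,0,0]},{"jaw":10,"delta_pos":[0,0,0],"dr":[6.6,0,0]},{"jaw":10,"delta_pos":[0,0,0],"dr":[6.6,0,0]},{"jaw":10,"delta_pos":[0,0,0],"dr":[6.6,0,0]},{"jaw":10,"delta_pos":[0,0,0],"dr":[6.6,0,0]},{"jaw":10,"delta_pos":[0,28,2],"dr":[0,0,0]},{"jaw":10,"delta_pos":[0,28,2],"dr":[0,0,0]},{"jaw":10,"delta_pos":[0,28,2],"dr":[0,0,0]},{"jaw":10,"delta_pos":[0,28,2],"dr":[0,0,0]},{"jaw":10,"delta_pos":[0,28,2],"dr":[0,0,0]},{"jaw":10,"delta_pos":[0,28,2],"dr":[0,0,0]},{"jaw":10,"delta_pos":[0,28,2],"dr":[0,4.8,0]},{"jaw":10,"delta_pos":[0,28,2],"dr":[0,4.8,0]},{"jaw":10,"delta_pos":[0,0,0],"dr":[0,0,0]},{"jaw":10,"delta_pos":[0,0,0],"dr":[0,0,0]}]'
cat >> kin.py <<'E'
import os
if os.path.exists("grip.txt"):
    _g=eval(open("grip.txt").read());TIP=np.array(_g[0]);DD=np.array(_g[1])
    BETA=np.degrees(np.arctan2(-DD[2],DD[0]))
    def tip(): p,r=pose(); return p+r.apply(TIP),r.apply(DD)
    def wellT(mouth,h,yaw=.8):
        n=R.from_euler('z',yaw,degrees=True).apply([-np.sin(A35),0,np.cos(A35)])
        Rt=gR(yaw,35-BETA,90); return mouth+n*h-Rt.apply(TIP),Rt
E
python3 - <<'E'
from kin import *
p,r=wellT(M,.04);print(p,BETA);to(p,r);print(tip(),state()["t"],state()["joint_pos"].round(2))
w=capture("wrist");cv2.imwrite("pics/w11.png",w["image"]);print(proj(w,[M,tip()[0]]))
E
```

```text
t: 16.48
ee_pos: [0.4582, 0.1114, 0.2508]
tool_rot: [0.004, 0.764, 0.005, -0.645]
wrist_force: [-0.3, 0.4, -1.9]
opening: 0.296
[ 0.44865656 -0.01300396  0.22976544] 25.35547755854495
pos [0.4582 0.1114 0.2508] tool axes(x,y,z cols):
 [[ 1.686e-01  1.360e-02 -9.856e-01]
 [ 2.900e-03 -9.999e-01 -1.330e-02]
 [-9.857e-01 -6.000e-04 -1.686e-01]]
shift tool mm [ 18.7 124.2  14.7]
turn deg [-0.02 -0.06  0.03]
(array([0.5077112 , 0.11206409, 0.19680644]), array([ 0.57439064,  0.01053125, -0.81851358])) 16.4833 [-0.37 -0.21  0.03  1.94  0.06  1.26 -1.91]
[[409.94835699 125.41381722]
 [254.00669301 135.14557994]]
```

View pics/w11.png

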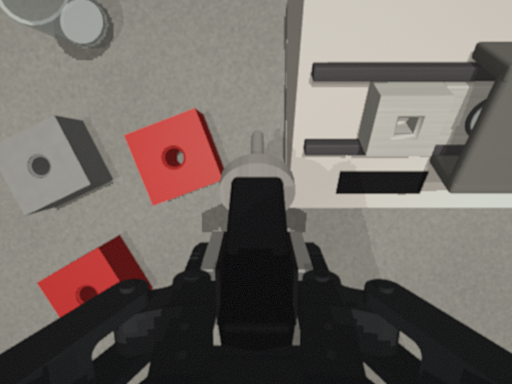

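```bash
python3 -m jog '[{"jaw":10,"delta_pos":[0,24,3],"dr":[0,0,0]},{"jaw":10,"delta_pos":[0,24,3],"dr":[0,0,0]},{"jaw":10,"delta_pos":[4,24,3],"dr":[0,0,0]},{"jaw":10,"delta_pos":[7,24,3],"dr":[0,0,0]},{"jaw":10,"delta_pos":[7,26,3],"dr":[0,0,0]},{"jaw":10,"delta_pos":[0,0,0],"dr":[0,0,0]},{"jaw":10,"delta_pos":[0,0,0],"dr":[0,0,0]}]'
python3 - <<'E'
from kin import *
p,r=wellT(M,.04);to(p,r);print(tip(),state()["t"],state()["joint_pos"].round(2))
w=capture("wrist");cv2.imwrite("pics/w12.png",cv2.resize(w["image"][40:220,150:370],None,fx=3.6,fy=3.3,interpolation=cv2.INTER_CUBIC));print(proj(w,[M,tip()[0]]))
w=capture("side");cv2.imwrite("pics/s12.png",cv2.resize(w["image"][140:290,200:350],None,fx=4,fy=4,interpolation=cv2.INTER_CUBIC));print(proj(w,[M,tip()[0]]))
E
```

```text
t: 17.12
ee_pos: [0.4509, -0.0091, 0.2311]
tool_rot: [0.004, 0.764, 0.006, -0.645]
wrist_force: [-0.1, 1.2, -1.4]
opening: 0.297
pos [ 0.4509 -0.0091  0.2311] tool axes(x,y,z cols):
 [[ 0.1688  0.0146 -0.9855]
 [ 0.0035 -0.9999 -0.0142]
 [-0.9856 -0.001  -0.1688]]
shift tool mm [1.  3.8 2.5]
turn deg [ 0.03 -0.08  0.06]
(array([ 0.50039685, -0.00836232,  0.17720369]), array([ 0.5745507 ,  0.01139724, -0.81838964])) 17.1167 [-0.26 -0.27  0.18  2.02  0.06  1.22 -1.66]
[[261.9128944  111.28555435]
 [254.7130549  136.47676045]]
[[265.93653777 207.41044691]
 [257.98882265 199.05578698]]
```

View pics/w12.png

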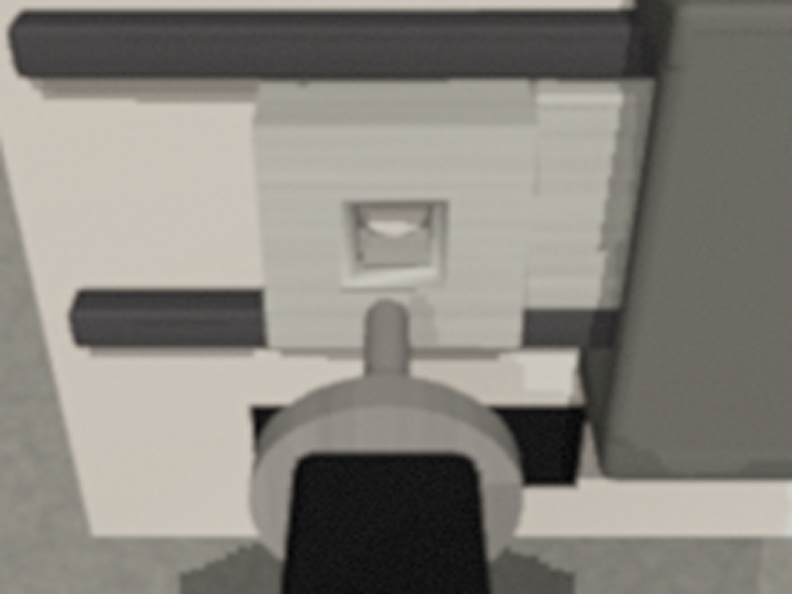

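View pics/s12.png

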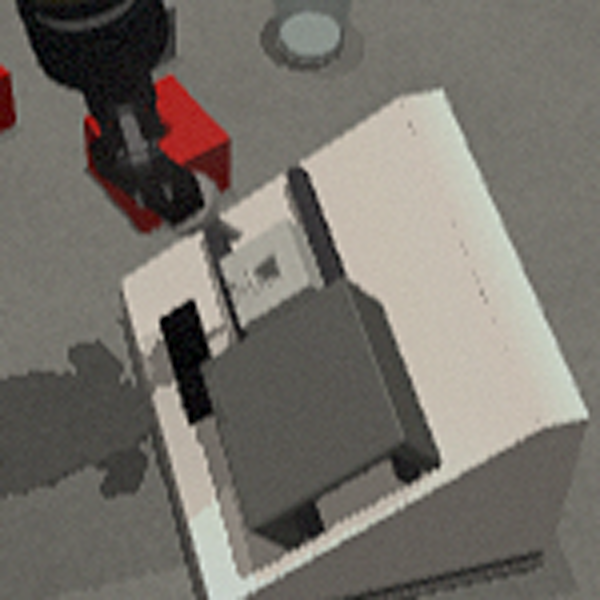

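```bash
python3 - <<'E'
from kin import *
w=capture("wrist");T,d=tip();C=T-.004*d
E=np.array(w["extrinsics"]);z=((C-E[:3,3])@E[:3,:3])[2];zm=((M-E[:3,3])@E[:3,:3])[2]
c=proj(w,C);print("sil top pred",c,c[1]-f(w)*.004/z,z,zm)
b=np.array([257.5-c[0],130.3-(c[1]-f(w)*.004/z)])
k=z/zm
n=R.from_euler('z',.8,degrees=True).apply([-np.sin(A35),0,np.cos(A35)])
# plane through mouth with normal n at M
for kk in(k,1):
    o,dd=ray(w,np.array([259.4,113.6])-b*kk)
    for M0 in(M,np.array([.5203,-.0117,.142])):
        X=o+dd*((M0-o)@n)/(dd@n);print(b,X.round(4))
E
```

```text
sil top pred [256.45896459 140.29371505] 134.12865292258314 0.22351289136063612 0.2592856662757631
[ 1.04103541 -3.82865292] [ 0.5176 -0.0076  0.1407]
[ 1.04103541 -3.82865292] [ 0.5176 -0.0076  0.1402]
[ 1.04103541 -3.82865292] [ 0.5172 -0.0075  0.1404]
[ 1.04103541 -3.82865292] [ 0.5173 -0.0075  0.1399]
```

```bash
python3 - <<'E'
from kin import *
p,r=wellT(np.array([.518,-.009,.141]),.008);to(p,r);print(tip())
E
```

```text
pos [ 0.4513 -0.0073  0.2319] tool axes(x,y,z cols):
 [[ 1.705e-01  1.870e-02 -9.852e-01]
 [ 3.800e-03 -9.998e-01 -1.830e-02]
 [-9.854e-01 -6.000e-04 -1.705e-01]]
shift tool mm [32.1  2.7 -7.3]
turn deg [ 0.26 -0.17  0.08]
(array([ 0.50081648, -0.0063061 ,  0.17805957]), array([ 0.57590016,  0.01347068, -0.81740905]))
```

```bash
python3 -m jog '[{"jaw":10,"delta_pos":[11,1,-2.4],"dr":[0,0,0]},{"jaw":10,"delta_pos":[11,1,-2.4],"dr":[0,0,0]},{"jaw":10,"delta_pos":[10,0.7,-2.4],"dr":[0,0,0]},{"jaw":10,"delta_pos":[0,0,0],"dr":[0,0,0]},{"jaw":10,"delta_pos":[0,0,0],"dr":[0,0,0]},{"jaw":10,"delta_pos":[0,0,0],"dr":[0,0,0]}]'
python3 - <<'E'
from kin import *
p,r=wellT(np.array([.518,-.009,.141]),.008);to(p,r);print(tip(),state()["t"])
w=capture("wrist");cv2.imwrite("pics/w13.png",cv2.resize(w["image"][60:190,190:330],None,fx=5.5,fy=4.5,interpolation=cv2.INTER_CUBIC))
w=capture("side");cv2.imwrite("pics/s13.png",cv2.resize(w["image"][170:240,230:310],None,fx=8,fy=8,interpolation=cv2.INTER_CUBIC))
E
```

```text
t: 17.77
ee_pos: [0.4633, -0.0113, 0.2013]
tool_rot: [0.005, 0.765, 0.006, -0.644]
wrist_force: [0.6, -0.0, -1.4]
opening: 0.295
pos [ 0.4633 -0.0113  0.2013] tool axes(x,y,z cols):
 [[ 1.704e-01  1.640e-02 -9.852e-01]
 [ 3.500e-03 -9.999e-01 -1.600e-02]
 [-9.854e-01 -7.000e-04 -1.704e-01]]
shift tool mm [-0.1 -1.5 -0.8]
turn deg [ 0.13 -0.17  0.06]
(array([ 0.51282525, -0.01044955,  0.14749371]), array([ 0.57583269,  0.01216481, -0.81747705])) 17.7667
```

View pics/w13.png

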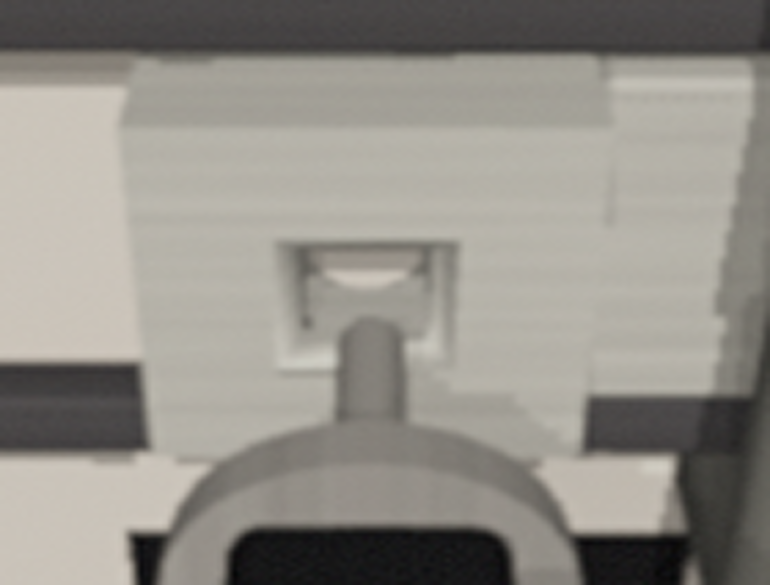

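View pics/s13.png

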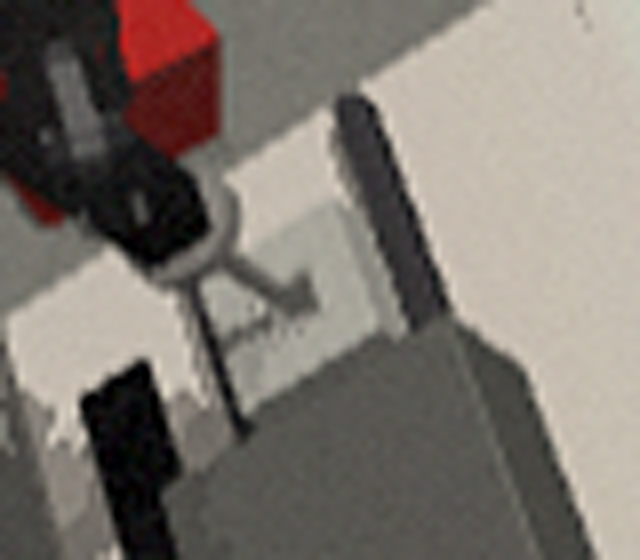

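```bash
python3 - <<'E'
from kin import *
w=capture("wrist");T,d=tip();C=T-.004*d
for k in(0,.004,.010,.012,.016):
    c=proj(w,C+k*d);print(k,((c-[190,60]+.5)*[5.5,4.5]).round(0))
Mm=np.array([.518,-.009,.141]);print(T,((proj(w,Mm)-[190,60]+.5)*[5.5,4.5]).round(0))
u=np.array([np.cos(A35),0,np.sin(A35)])*.001
print(((proj(w,Mm+u)-[190,60]+.5)*[5.5,4.5]).round(1))
E
```

```text
0 [370. 364.]
0.004 [370. 348.]
0.01 [369. 326.]
0.012 [369. 319.]
0.016 [369. 305.]
[ 0.5131875  -0.01048703  0.1482882 ] [358. 318.]
[358.2 312.4]
```

```bash
python3 -m jog '[{"jaw":10,"delta_pos":[4.5,0,-2.15],"dr":[0,0,0]},{"jaw":10,"delta_pos":[4.5,0,-2.15],"dr":[0,0,0]},{"jaw":10,"delta_pos":[4.5,0,-2.15],"dr":[0,0,0]},{"jaw":10,"delta_pos":[0,0,0],"dr":[0,0,0]},{"jaw":10,"delta_pos":[0,0,0],"dr":[0,0,0]}]'
python3 - <<'E'
from kin import *
T,d=tip();print(T,d,state()["t"])
w=capture("wrist");cv2.imwrite("pics/w14.png",cv2.resize(w["image"][60:190,190:330],None,fx=5.5,fy=4.5,interpolation=cv2.INTER_CUBIC))
w=capture("side");cv2.imwrite("pics/s14.png",cv2.resize(w["image"][170:240,230:310],None,fx=8,fy=8,interpolation=cv2.INTER_CUBIC))
print(state()["wrist_force"])
E
```

```text
t: 18.33
ee_pos: [0.4718, -0.0112, 0.1888]
tool_rot: [0.005, 0.765, 0.006, -0.644]
wrist_force: [0.3, 0.8, -1.4]
opening: 0.292
[ 0.52127958 -0.01040179  0.13487431] [ 0.5753045   0.01203014 -0.81785085] 18.3333
[-0.37051464  0.5724796  -1.42897747]
```

View pics/w14.png

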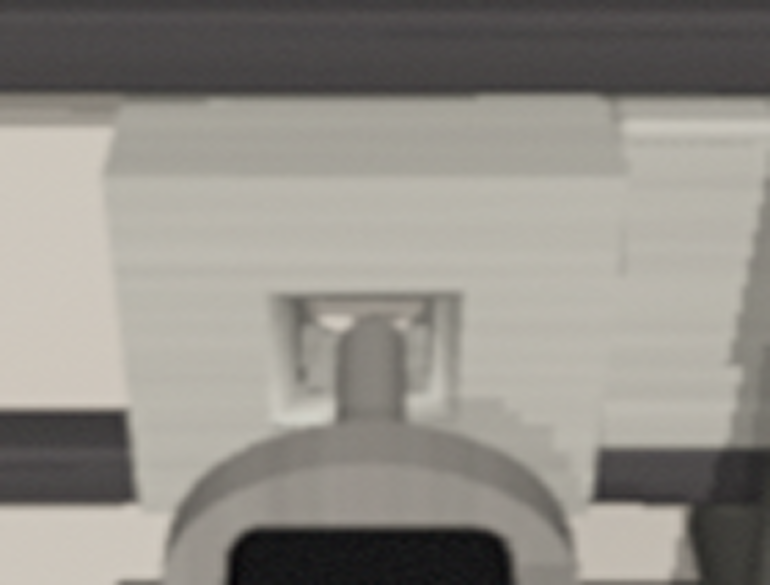

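View pics/s14.png

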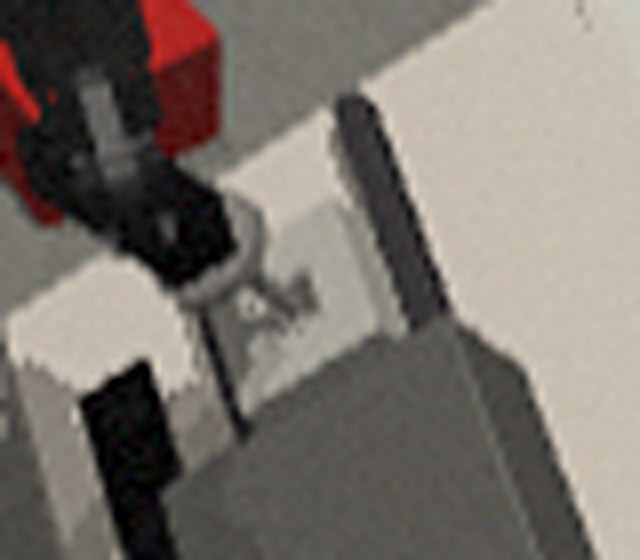

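```bash
python3 -m jog '[{"jaw":10,"delta_pos":[4.5,0,-2.15],"dr":[0,0,0]},{"jaw":10,"delta_pos":[3.6,0,-1.7],"dr":[0,0,0]},{"jaw":10,"delta_pos":[0,0,0],"dr":[0,0,0]},{"jaw":10,"delta_pos":[0,0,0],"dr":[0,0,0]}]'
python3 - <<'E'
from kin import *
T,d=tip();print(T,d,state()["t"],state()["wrist_force"]@d)
E
python3 -m jog '[{"jaw":10,"delta_pos":[2.7,0,-1.3],"dr":[0,0,0]},{"jaw":10,"delta_pos":[0,0,0],"dr":[0,0,0]},{"jaw":10,"delta_pos":[0,0,0],"dr":[0,0,0]}]'
python3 - <<'E'
from kin import *
T,d=tip();print(T,d,state()["t"],state()["wrist_force"]@d,state()["wrist_force"])
E
```

```text
t: 18.77
ee_pos: [0.477, -0.0112, 0.1816]
tool_rot: [0.005, 0.765, 0.006, -0.644]
wrist_force: [0.4, -0.3, -0.4]
opening: 0.301
[ 0.52652573 -0.01034148  0.12775267] [ 0.57560974  0.01204045 -0.8176359 ] 18.7667 0.5395238550694506
t: 19.02
ee_pos: [0.4789, -0.0111, 0.1796]
tool_rot: [0.005, 0.765, 0.006, -0.644]
wrist_force: [-0.1, 0.7, -0.6]
opening: 0.296
[ 0.52851558 -0.01024307  0.12573613] [ 0.5762346   0.01218584 -0.81719348] 19.0167 0.3840464969699216 [-0.14434595  0.724537   -0.56093758]
```

```bash
python3 -m jog '[{"jaw":10,"delta_pos":[2.7,0,-1.3],"dr":[0,0,0]},{"jaw":10,"delta_pos":[0,0,0],"dr":[0,0,0]},{"jaw":10,"delta_pos":[0,0,0],"dr":[0,0,0]}]'
python3 - <<'E'
from kin import *
T,d=tip();print(T,state()["t"],state()["wrist_force"]@d,state()["wrist_force"])
E
python3 -m jog '[{"jaw":10,"delta_pos":[1.8,0,-0.9],"dr":[0,0,0]},{"jaw":10,"delta_pos":[1.8,0,-0.9],"dr":[0,0,0]},{"jaw":10,"delta_pos":[0,0,0],"dr":[0,0,0]},{"jaw":10,"delta_pos":[0,0,0],"dr":[0,0,0]}]'
python3 - <<'E'
from kin import *
T,d=tip();print(T,state()["t"],state()["wrist_force"]@d,state()["wrist_force"])
E
```

```text
t: 19.27
ee_pos: [0.4806, -0.0111, 0.1772]
tool_rot: [0.005, 0.765, 0.006, -0.644]
wrist_force: [-1.0, -0.1, 1.0]
opening: 0.298
[ 0.5301376  -0.01023283  0.12339615] 19.2667 -1.4279777377202225 [-1.02849211 -0.12979078  1.02030061]
t: 19.6
ee_pos: [0.4829, -0.011, 0.1742]
tool_rot: [0.005, 0.765, 0.006, -0.644]
wrist_force: [-4.7, -0.6, 6.0]
opening: 0.296
[ 0.53242694 -0.01018564  0.12030526] 19.6 -7.643269451924517 [-4.74060848 -0.62075255  6.00120725]
```

```bash
python3 -m jog '[{"jaw":10,"delta_pos":[0.5,-3,-0.2],"dr":[0,0,0]},{"jaw":10,"delta_pos":[0,-3,0],"dr":[0,0,0]},{"jaw":10,"delta_pos":[0,-3,0],"dr":[0,0,0]},{"jaw":10,"delta_pos":[0,-3,0],"dr":[0,0,0]},{"jaw":10,"delta_pos":[0,0,0],"dr":[0,0,0]},{"jaw":10,"delta_pos":[0,0,0],"dr":[0,0,0]}]'
python3 - <<'E'
from kin import *
T,d=tip();print(T,state()["t"],state()["wrist_force"]@d,state()["wrist_force"])
w=capture("wrist");cv2.imwrite("pics/w15.png",w["image"])
E
```

```text
t: 20.1
ee_pos: [0.4828, 0.0005, 0.174]
tool_rot: [0.005, 0.765, 0.006, -0.644]
wrist_force: [-7.1, -1.0, 7.3]
opening: 0.298
[0.53235305 0.00128695 0.12013411] 20.1 -10.112117293182369 [-7.10823037 -1.04163564  7.34828469]
```

View pics/w15.png

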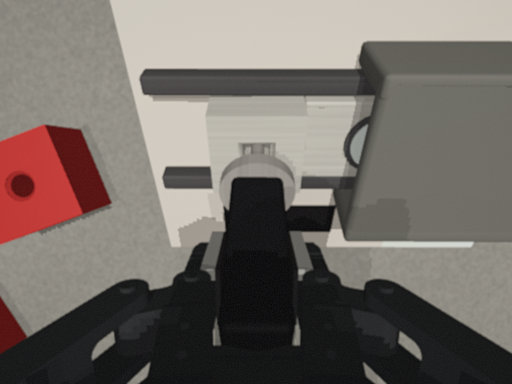

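```bash
python3 -m jog '[{"jaw":10,"delta_pos":[0,-4,0],"dr":[0,0,0]},{"jaw":10,"delta_pos":[0,-4,0],"dr":[0,0,0]},{"jaw":10,"delta_pos":[0,-4,0],"dr":[0,0,0]},{"jaw":10,"delta_pos":[0,-4,0],"dr":[0,0,0]},{"jaw":10,"delta_pos":[0,-4,0],"dr":[0,0,0]},{"jaw":10,"delta_pos":[0,-4,0],"dr":[0,0,0]},{"jaw":10,"delta_pos":[0,-4,0],"dr":[0,0,0]},{"jaw":10,"delta_pos":[0,-4,0],"dr":[0,0,0]},{"jaw":10,"delta_pos":[0,-4,0],"dr":[0,0,0]},{"jaw":10,"delta_pos":[0,0,0],"dr":[0,0,0]},{"jaw":10,"delta_pos":[0,0,0],"dr":[0,0,0]}]'
python3 - <<'E'
from kin import *
T,d=tip();print(T,state()["t"],state()["wrist_force"]@d,state()["wrist_force"])
w=capture("wrist");cv2.imwrite("pics/w16.png",w["image"])
E
```

```text
t: 21.07
ee_pos: [0.4823, 0.0362, 0.174]
tool_rot: [0.005, 0.765, 0.006, -0.644]
wrist_force: [-5.2, -2.8, 6.6]
opening: 0.291
[0.53180834 0.03691758 0.12015292] 21.0667 -8.435741859295314 [-5.21308373 -2.82198418  6.60940139]
```

View pics/w16.png

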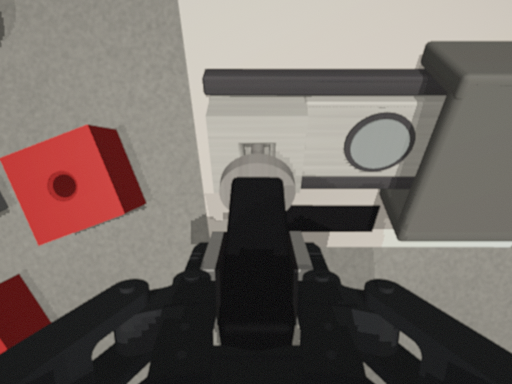

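```bash
python3 -m jog '[{"jaw":10,"delta_pos":[0,-4,0],"dr":[0,0,0]},{"jaw":10,"delta_pos":[0,-4,0],"dr":[0,0,0]},{"jaw":10,"delta_pos":[0,-4,0],"dr":[0,0,0]},{"jaw":10,"delta_pos":[0,-3,0],"dr":[0,0,0]},{"jaw":10,"delta_pos":[0,0,0],"dr":[0,0,0]},{"jaw":10,"delta_pos":[0,0,0],"dr":[0,0,0]}]'
python3 - <<'E'
from kin import *
T,d=tip();print(T,state()["t"],state()["wrist_force"]@d,state()["wrist_force"])
E
python3 -m jog '[{"jaw":10,"delta_pos":[0,-1.5,0],"dr":[0,0,0]},{"jaw":10,"delta_pos":[0,-1.5,0],"dr":[0,0,0]},{"jaw":10,"delta_pos":[0,0,0],"dr":[0,0,0]},{"jaw":10,"delta_pos":[0,0,0],"dr":[0,0,0]}]'
python3 - <<'E'
from kin import *
T,d=tip();print(T,state()["t"],state()["wrist_force"]@d,state()["wrist_force"])
w=capture("wrist");cv2.imwrite("pics/w17.png",w["image"])
E
```

```text
t: 21.62
ee_pos: [0.482, 0.0509, 0.174]
tool_rot: [0.005, 0.765, 0.006, -0.644]
wrist_force: [-5.8, -3.2, 7.5]
opening: 0.293
[0.53156266 0.0516652  0.1201195 ] 21.6167 -9.453131979191843 [-5.77324088 -3.23450529  7.45520042]
t: 21.95
ee_pos: [0.482, 0.053, 0.174]
tool_rot: [0.005, 0.765, 0.005, -0.644]
wrist_force: [-5.5, -4.5, 7.3]
opening: 0.298
[0.53151147 0.05359351 0.12010487] 21.95 -9.20062098903265 [-5.54498088 -4.53886604  7.29780436]
```

View pics/w17.png

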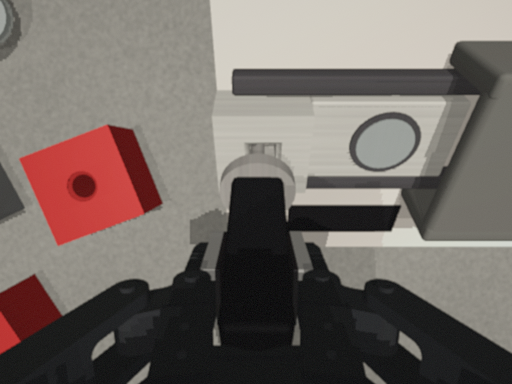

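```bash
python3 -m jog '[{"jaw":10,"delta_pos":[0,-1.5,0],"dr":[0,0,0]},{"jaw":10,"delta_pos":[0,-1.5,0],"dr":[0,0,0]},{"jaw":10,"delta_pos":[0,0,0],"dr":[0,0,0]},{"jaw":10,"delta_pos":[0,0,0],"dr":[0,0,0]}]'
python3 - <<'E'
from kin import *
T,d=tip();print(T,state()["t"],state()["wrist_force"]@d,state()["wrist_force"])
w=capture("top");cv2.imwrite("pics/t18.png",cv2.resize(w["image"][130:230,235:345],None,fx=5.5,fy=5.5,interpolation=cv2.INTER_CUBIC))
w=capture("side");cv2.imwrite("pics/s18.png",cv2.resize(w["image"][160:300,215:355],None,fx=4.2,fy=4.2,interpolation=cv2.INTER_CUBIC))
E
```

```text
t: 22.33
ee_pos: [0.4819, 0.0545, 0.1739]
tool_rot: [0.006, 0.765, 0.004, -0.644]
wrist_force: [-5.8, -7.3, 7.8]
opening: 0.297
[0.53147697 0.05499359 0.1200595 ] 22.3333 -9.777498493925265 [-5.75538587 -7.31230033  7.84310965]
```

View pics/t18.png

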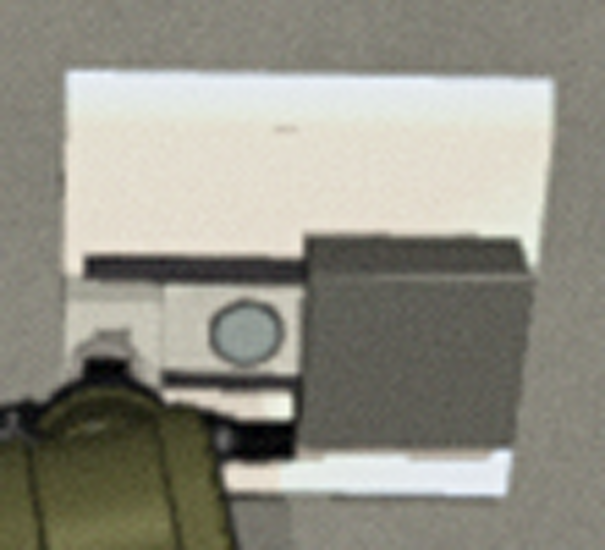

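View pics/s18.png

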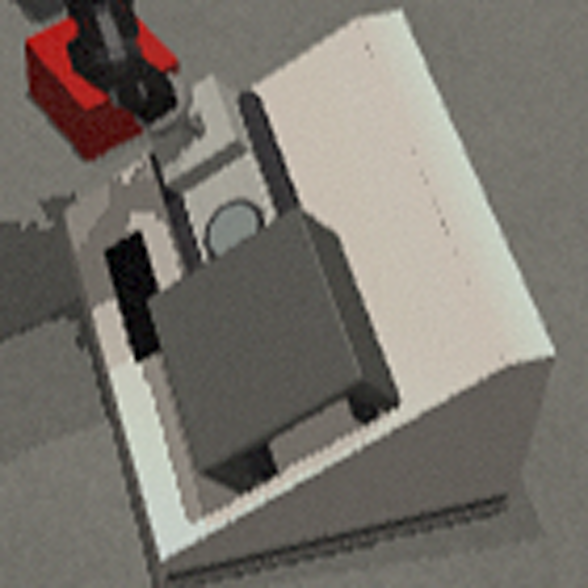

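```bash
python3 -m jog '[{"jaw":10,"delta_pos":[-2.7,0,1.3],"dr":[0,0,0]},{"jaw":10,"delta_pos":[-2.7,0,1.3],"dr":[0,0,0]},{"jaw":10,"delta_pos":[-2.7,0,1.3],"dr":[0,0,0]},{"jaw":10,"delta_pos":[-1.8,0,0.9],"dr":[0,0,0]},{"jaw":10,"delta_pos":[0,0,0],"dr":[0,0,0]},{"jaw":10,"delta_pos":[0,0,0],"dr":[0,0,0]},{"jaw":10,"delta_pos":[0,0,0],"dr":[0,0,0]}]'
python3 - <<'E'
from kin import *
T,d=tip();print(T,state()["t"],state()["wrist_force"]@d,state()["wrist_force"])
E
```

```text
t: 23.02
ee_pos: [0.4759, 0.0545, 0.1818]
tool_rot: [0.006, 0.765, 0.004, -0.644]
wrist_force: [-0.7, -5.9, 0.8]
opening: 0.3
[0.52550681 0.05501502 0.12796319] 23.0167 -1.0871812691667238 [-0.71006897 -5.89260637  0.77791213]
```

```bash
python3 -m jog '[{"jaw":10,"delta_pos":[0,1.5,0],"dr":[0,0,0]},{"jaw":10,"delta_pos":[0,1.5,0],"dr":[0,0,0]},{"jaw":10,"delta_pos":[0,1.5,0],"dr":[0,0,0]},{"jaw":10,"delta_pos":[0,0,0],"dr":[0,0,0]},{"jaw":10,"delta_pos":[0,0,0],"dr":[0,0,0]}]'
python3 - <<'E'
from kin import *
T,d=tip();print(T,state()["t"],state()["wrist_force"]@d,state()["wrist_force"])
w=capture("wrist");cv2.imwrite("pics/w19.png",cv2.resize(w["image"][60:190,190:330],None,fx=5.5,fy=4.5,interpolation=cv2.INTER_CUBIC))
E
```

```text
t: 23.43
ee_pos: [0.4759, 0.0527, 0.182]
tool_rot: [0.005, 0.765, 0.006, -0.644]
wrist_force: [1.5, -3.4, -2.6]
opening: 0.297
[0.52542959 0.0534404  0.12818484] 23.4333 3.0088800288593527 [ 1.54105464 -3.42924354 -2.64193349]
```

View pics/w19.png

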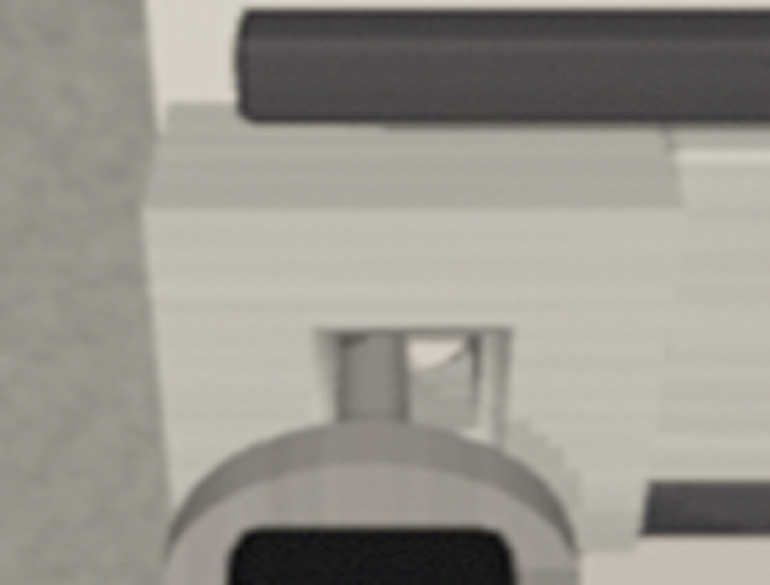

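```bash
python3 -m jog '[{"jaw":10,"delta_pos":[0,1,0],"dr":[0,0,0]},{"jaw":10,"delta_pos":[0,1,0],"dr":[0,0,0]},{"jaw":10,"delta_pos":[0,0,0],"dr":[0,0,0]},{"jaw":10,"delta_pos":[0,0,0],"dr":[0,0,0]}]'
python3 - <<'E'
from kin import *
T,d=tip();print(T,state()["t"],state()["wrist_force"]@d,state()["wrist_force"])
w=capture("wrist");cv2.imwrite("pics/w20.png",cv2.resize(w["image"][60:190,190:330],None,fx=5.5,fy=4.5,interpolation=cv2.INTER_CUBIC))
E
```

```text
t: 23.82
ee_pos: [0.4758, 0.0521, 0.1825]
tool_rot: [0.005, 0.765, 0.007, -0.644]
wrist_force: [-0.1, -0.1, -1.8]
opening: 0.297
[0.52534362 0.05301    0.12871953] 23.8167 1.4271353459509173 [-0.07444136 -0.13026699 -1.80106342]
```

View pics/w20.png

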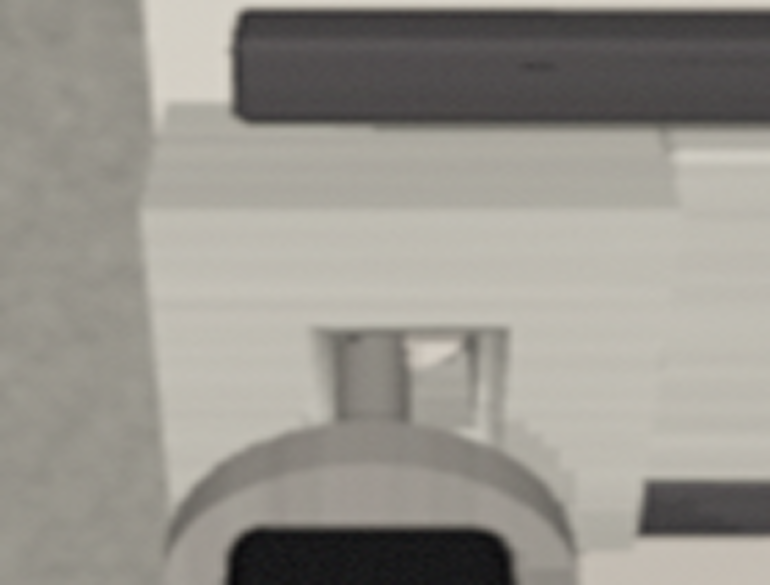

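The lateral force has dropped to zero while the slide stays out, so it has locked. Next I'll centre the pin and withdraw it along the well.

```bash
python3 -m jog '[{"jaw":10,"delta_pos":[0,1.5,0],"dr":[0,0,0]},{"jaw":10,"delta_pos":[0,1.5,0],"dr":[0,0,0]},{"jaw":10,"delta_pos":[-4.5,0,2.15],"dr":[0,0,0]},{"jaw":10,"delta_pos":[-4.5,0,2.15],"dr":[0,0,0]},{"jaw":10,"delta_pos":[-9,0,4.3],"dr":[0,0,0]},{"jaw":10,"delta_pos":[-9,0,4.3],"dr":[0,0,0]},{"jaw":10,"delta_pos":[-9,0,4.3],"dr":[0,0,0]},{"jaw":10,"delta_pos":[-9,0,4.3],"dr":[0,0,0]},{"jaw":10,"delta_pos":[-20,0,0],"dr":[0,0,0]},{"jaw":10,"delta_pos":[-20,0,0],"dr":[0,0,0]},{"jaw":10,"delta_pos":[0,0,0],"dr":[0,0,0]},{"jaw":10,"delta_pos":[0,0,0],"dr":[0,0,0]}]'
python3 - <<'E'
from kin import *
T,d=tip();print(T,state()["t"],state()["wrist_force"]@d,state()["wrist_force"]);to(_g[2],R.from_quat(_g[3]))
w=capture("wrist");cv2.imwrite("pics/w21.png",w["image"])
print(state()["joint_pos"].round(2))
for l in("well_mouth",):print([(np.round(x["position"],4).tolist(),round(x["p"],2)) for x in search_frame(w,l)])
E
```

```text
t: 24.87
ee_pos: [0.4407, 0.0478, 0.2641]
tool_rot: [0.005, 0.766, 0.007, -0.643]
wrist_force: [0.2, -0.1, -1.0]
opening: 0.297
[0.49043504 0.04865323 0.21044119] 24.8667 0.9206205911061236 [ 0.22587541 -0.06981032 -0.96989116]Traceback (most recent call last):
  File "<stdin>", line 2, in <module>
NameError: name '_g' is not defined. Did you mean: 'sg'?
```

```bash
python3 - <<'E'
from kin import *
g=eval(open("grip.txt").read())
to(np.array(g[2])+[0,0,.16],R.from_quat(g[3]))
w=capture("wrist");cv2.imwrite("pics/w21.png",w["image"])
print(state()["joint_pos"].round(2))
for l in("well_mouth",):print([(np.round(x["position"],4).tolist(),round(x["p"],2)) for x in search_frame(w,l)])
E
```

```text
pos [0.4407 0.0478 0.2641] tool axes(x,y,z cols):
 [[ 0.1741  0.0161 -0.9846]
 [ 0.0042 -0.9999 -0.0156]
 [-0.9847 -0.0014 -0.1741]]
shift tool mm [  28.1 -289.   -32.9]
turn deg [-39.83 -33.93   5.56]
[-0.28 -0.29  0.07  1.98  0.05  1.29 -1.78]
[([0.5298, 0.007, 0.1375], 0.9), ([0.5282, 0.0498, 0.1259], 0.64)]
```

View pics/w21.png

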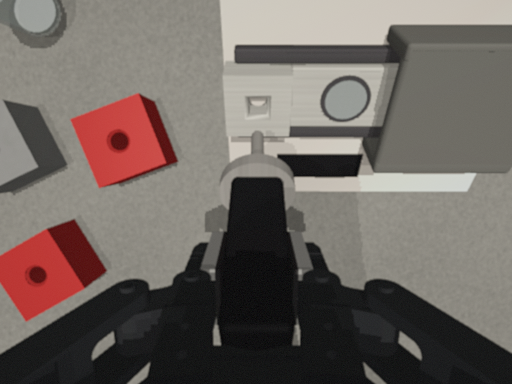

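```bash
python3 -m jog '[{"jaw":10,"delta_pos":[0,-29,-3],"dr":[0,-4.9,0]},{"jaw":10,"delta_pos":[0,-29,-3],"dr":[0,-4.9,0]},{"jaw":10,"delta_pos":[0,-29,-3],"dr":[0,0,0]},{"jaw":10,"delta_pos":[0,-29,-3],"dr":[0,0,0]},{"jaw":10,"delta_pos":[0,-29,-3],"dr":[0,0,0]},{"jaw":10,"delta_pos":[0,-29,-3],"dr":[0,0,0]},{"jaw":10,"delta_pos":[0,-29,-3],"dr":[0,0,0]},{"jaw":10,"delta_pos":[0,-29,-3],"dr":[0,0,0]},{"jaw":10,"delta_pos":[0,-29,-3],"dr":[0,0,0]},{"jaw":10,"delta_pos":[0,-29,-3],"dr":[0,0,0]},{"jaw":10,"delta_pos":[0,0,0],"dr":[-6.6,0,0]},{"jaw":10,"delta_pos":[0,0,0],"dr":[-6.6,0,0]},{"jaw":10,"delta_pos":[0,0,0],"dr":[-6.6,0,0]},{"jaw":10,"delta_pos":[0,0,0],"dr":[-6.6,0,0]},{"jaw":10,"delta_pos":[0,0,0],"dr":[-6.6,0,0]},{"jaw":10,"delta_pos":[0,0,0],"dr":[-6.6,0,0]},{"jaw":10,"delta_pos":[0,0,0],"dr":[0,0,0]},{"jaw":10,"delta_pos":[0,0,0],"dr":[0,0,0]}]'
python3 - <<'E'
from kin import *
g=eval(open("grip.txt").read())
to(np.array(g[2])+[0,0,.12],R.from_quat(g[3]));print(tip(),state()["joint_pos"].round(2))
E
```

```text
t: 26.47
ee_pos: [0.465, 0.3378, 0.2622]
tool_rot: [-0.244, -0.663, -0.244, 0.664]
wrist_force: [0.3, 0.2, -0.5]
opening: 0.298
pos [0.465  0.3378 0.2622] tool axes(x,y,z cols):
 [[-1.100e-03  6.475e-01 -7.621e-01]
 [-5.000e-04 -7.621e-01 -6.475e-01]
 [-1.000e+00 -3.000e-04  1.200e-03]]
shift tool mm [59.6  5.7 -6. ]
turn deg [ -0.14 -25.29   0.18]
(array([0.49520088, 0.36348819, 0.20060304]), array([ 0.32394163,  0.27847484, -0.90416458])) [-0.48  0.15 -0.21  1.55  0.03  1.44 -1.57]
```

```bash
python3 -m jog '[{"jaw":10,"delta_pos":[0,2.8,-3],"dr":[0,-6.3,0]},{"jaw":10,"delta_pos":[0,2.9,-3],"dr":[0,-6.3,0]},{"jaw":10,"delta_pos":[0,0,0],"dr":[0,-6.3,0]},{"jaw":10,"delta_pos":[0,0,0],"dr":[0,-6.3,0]},{"jaw":10,"delta_pos":[0,0,0],"dr":[0,0,0]},{"jaw":10,"delta_pos":[0,0,0],"dr":[0,0,0]}]'
python3 - <<'E'
from kin import *
g=eval(open("grip.txt").read())
to(np.array(g[2])+[0,0,.06],R.from_quat(g[3]));print(tip())
w=capture("wrist");cv2.imwrite("pics/w22.png",w["image"])
E
```

```text
t: 26.97
ee_pos: [0.4738, 0.3382, 0.2582]
tool_rot: [-0.292, -0.501, -0.184, 0.794]
wrist_force: [-0.5, 0.4, -1.2]
opening: 0.296
pos [0.4738 0.3382 0.2582] tool axes(x,y,z cols):
 [[-3.280e-01  6.486e-01 -6.868e-01]
 [-2.794e-01 -7.611e-01 -5.854e-01]
 [-9.024e-01 -1.000e-04  4.309e-01]]
shift tool mm [104.8   0.3 -49. ]
turn deg [-0.02  0.17  0.16]
(array([0.48085568, 0.34422312, 0.18562585]), array([-3.73996053e-03, -1.46068580e-04, -9.99992996e-01]))
```

View pics/w22.png

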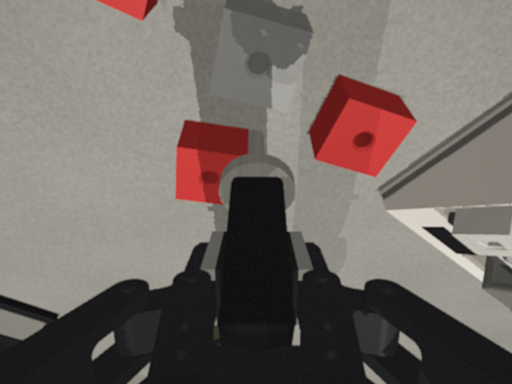

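```bash
python3 -m jog '[{"jaw":10,"delta_pos":[17.2,0,-8.1],"dr":[0,0,0]},{"jaw":10,"delta_pos":[17.2,0,-8.1],"dr":[0,0,0]},{"jaw":10,"delta_pos":[17.2,0,-8.1],"dr":[0,0,0]},{"jaw":10,"delta_pos":[17.2,0,-8.1],"dr":[0,0,0]},{"jaw":10,"delta_pos":[17.2,0,-8.1],"dr":[0,0,0]},{"jaw":10,"delta_pos":[17.2,0,-8.1],"dr":[0,0,0]},{"jaw":10,"delta_pos":[0,0,0],"dr":[0,0,0]},{"jaw":10,"delta_pos":[0,0,0],"dr":[0,0,0]}]'
python3 - <<'E'
from kin import *
g=eval(open("grip.txt").read())
to(np.array(g[2])+[0,0,.001],R.from_quat(g[3]));print(tip())
w=capture("wrist");cv2.imwrite("pics/w23.png",w["image"])
c=capture("side");cv2.imwrite("pics/s23.png",cv2.resize(c["image"][90:180,180:280],None,fx=6,fy=6,interpolation=cv2.INTER_CUBIC))
E
```

```text
t: 27.68
ee_pos: [0.4735, 0.3373, 0.1514]
tool_rot: [-0.292, -0.504, -0.186, 0.791]
wrist_force: [0.4, 0.7, 0.1]
opening: 0.294
pos [0.4735 0.3373 0.1514] tool axes(x,y,z cols):
 [[-3.209e-01  6.491e-01 -6.897e-01]
 [-2.748e-01 -7.607e-01 -5.881e-01]
 [-9.064e-01  8.000e-04  4.225e-01]]
shift tool mm [ 61.5  -0.2 -28.5]
turn deg [-0.01 -0.36  0.09]
(array([0.4811018 , 0.34371501, 0.07885782]), array([ 0.00395248,  0.00514937, -0.99997893]))
```

View pics/w23.png

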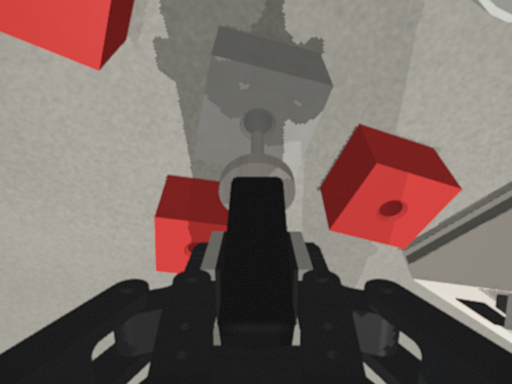

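View pics/s23.png

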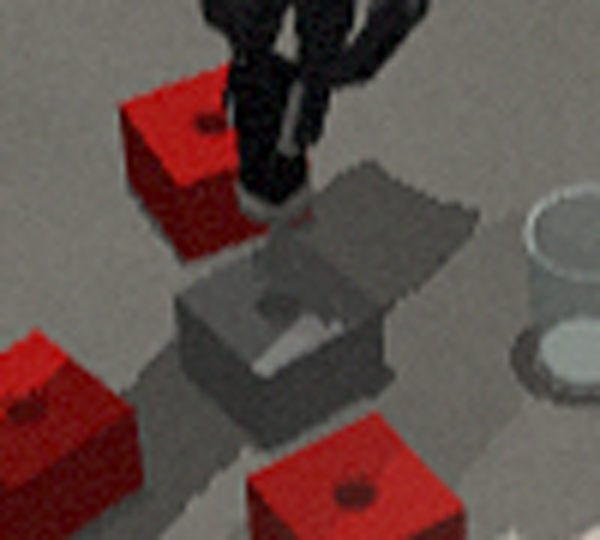

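```bash
python3 -m jog '[{"jaw":10,"delta_pos":[10,0,-4.6],"dr":[0,-0.2,0]},{"jaw":10,"delta_pos":[15,0,-7],"dr":[0,-0.2,0]},{"jaw":10,"delta_pos":[15,0,-7],"dr":[0,0,0]},{"jaw":10,"delta_pos":[14,0,-6.5],"dr":[0,0,0]},{"jaw":10,"delta_pos":[0,0,0],"dr":[0,0,0]},{"jaw":10,"delta_pos":[0,0,0],"dr":[0,0,0]}]'
python3 - <<'E'
from kin import *
g=eval(open("grip.txt").read())
to(np.array(g[2])+[0,0,.000],R.from_quat(g[3]));print(tip(),state()["wrist_force"])
E
```

```text
t: 28.28
ee_pos: [0.4726, 0.3369, 0.088]
tool_rot: [-0.293, -0.499, -0.184, 0.794]
wrist_force: [0.7, -0.6, -0.8]
opening: 0.298
pos [0.4726 0.3369 0.088 ] tool axes(x,y,z cols):
 [[-3.301e-01  6.499e-01 -6.846e-01]
 [-2.818e-01 -7.601e-01 -5.856e-01]
 [-9.009e-01 -4.000e-04  4.340e-01]]
shift tool mm [ 4.6  0.1 -3.1]
turn deg [0.07 0.37 0.13]
(array([0.47945   , 0.34276462, 0.01540602]), array([-0.00652238, -0.00225499, -0.99997619])) [ 0.72101459 -0.57747327 -0.76666671]
```

```bash
python3 -m jog '[{"jaw":10,"delta_pos":[2.5,0,-1.6],"dr":[0,0.2,0]},{"jaw":10,"delta_pos":[2,0,-1.2],"dr":[0,0.2,0]},{"jaw":10,"delta_pos":[0,0,0],"dr":[0,0,0]},{"jaw":10,"delta_pos":[0,0,0],"dr":[0,0,0]}]'
python3 - <<'E'
from kin import *
g=eval(open("grip.txt").read())
to(np.array(g[2])+[0,0,.000],R.from_quat(g[3]));print(tip()[0],state()["wrist_force"])
E
```

```text
t: 28.62
ee_pos: [0.4741, 0.3382, 0.0849]
tool_rot: [-0.292, -0.504, -0.186, 0.792]
wrist_force: [0.6, 0.8, -2.0]
opening: 0.294
pos [0.4741 0.3382 0.0849] tool axes(x,y,z cols):
 [[-3.221e-01  6.498e-01 -6.884e-01]
 [-2.753e-01 -7.601e-01 -5.887e-01]
 [-9.058e-01 -1.000e-04  4.237e-01]]
shift tool mm [2.6 0.1 0.1]
turn deg [ 0.06 -0.29  0.12]
[0.48161252 0.34456108 0.01234345] [ 0.55308819  0.79033094 -1.98263211]
```

```bash
python3 -m jog '[{"jaw":10,"delta_pos":[1.5,0,-0.7],"dr":[0,-0.2,0]},{"jaw":10,"delta_pos":[1.2,0,-0.5],"dr":[0,0,0]},{"jaw":10,"delta_pos":[0,0,0],"dr":[0,0,0]},{"jaw":10,"delta_pos":[0,0,0],"dr":[0,0,0]},{"jaw":10,"delta_pos":[0,0,0],"dr":[0,0,0]}]'
python3 - <<'E'
from kin import *
print(tip(),state()["wrist_force"])
E
```

```text
t: 29.03
ee_pos: [0.4742, 0.3382, 0.0825]
tool_rot: [-0.293, -0.502, -0.185, 0.792]
wrist_force: [0.2, 0.9, 5.3]
opening: 0.298
(array([0.48155115, 0.34447411, 0.00992859]), array([-1.58161781e-04,  2.78399596e-03, -9.99996112e-01])) [0.16438411 0.93921079 5.29428948]
```

```bash
python3 -m jog '[{"jaw":85,"delta_pos":[0,0,0],"dr":[0,0,0]},{"jaw":85,"delta_pos":[0,0,0],"dr":[0,0,0]},{"jaw":85,"delta_pos":[0,0,0],"dr":[0,0,0]},{"jaw":85,"delta_pos":[0,0,0],"dr":[0,0,0]},{"jaw":85,"delta_pos":[0,0,0],"dr":[0,0,0]},{"jaw":85,"delta_pos":[0,0,0],"dr":[0,0,0]},{"jaw":85,"delta_pos":[-15,0,0],"dr":[0,0,0]},{"jaw":85,"delta_pos":[-20,0,0],"dr":[0,0,0]},{"jaw":85,"delta_pos":[-20,0,0],"dr":[0,0,0]},{"jaw":85,"delta_pos":[-20,0,0],"dr":[0,0,0]},{"jaw":85,"delta_pos":[-20,0,0],"dr":[0,0,0]},{"jaw":85,"delta_pos":[-20,0,0],"dr":[0,0,0]},{"jaw":85,"delta_pos":[-20,0,0],"dr":[0,0,0]},{"jaw":85,"delta_pos":[0,0,0],"dr":[0,0,0]},{"jaw":85,"delta_pos":[0,0,0],"dr":[0,0,0]}]'
python3 - <<'E'
from kin import *
for n in("wrist","top","side"):
    c=capture(n);cv2.imwrite(f"pics/{n}24.png",c["image"])
    for l in("slide","well_mouth","jar","beaker","vials","tool_grip"):
        if n!="wrist": print(n,l,[(np.round(x["position"],4).tolist(),round(x["p"],2)) for x in search_frame(c,l)[:2]])
    if n!="wrist":
        for b in[(235,130,110,100) if n=="top" else(190,100,160,200)]:
            x,y,W,H_=b;s=5.5 if n=="top" else 2.9;cv2.imwrite(f"pics/{n}24c.png",cv2.resize(c["image"][y:y+H_,x:x+W],None,fx=s,fy=s,interpolation=cv2.INTER_CUBIC))
E
```

```text
t: 30.28
ee_pos: [0.5182, 0.3759, 0.2039]
tool_rot: [-0.292, -0.502, -0.186, 0.792]
wrist_force: [-0.7, 0.3, -0.8]
opening: 0.99
top slide [([0.5342, 0.0136, 0.1354], 0.84)]
top well_mouth [([0.5299, 0.0138, 0.1383], 0.79)]
top jar [([0.4607, -0.3566, 0.0884], 0.61)]
top beaker [([0.6558, 0.3259, 0.0456], 0.56)]
top vials [([0.6878, -0.3268, 0.0428], 0.91)]
top tool_grip [([0.4832, 0.3408, 0.1243], 0.55)]
side slide [([0.5238, 0.0196, 0.1377], 0.66)]
side well_mouth [([0.5286, 0.0212, 0.1341], 0.78)]
side jar [([0.4546, -0.3817, 0.0858], 0.64)]
side beaker [([0.6451, 0.2969, 0.0652], 0.79)]
side vials [([0.6844, -0.3546, 0.045], 0.79), ([0.4794, 0.3317, 0.1057], 0.31)]
side tool_grip [([0.4833, 0.3346, 0.1084], 0.64), ([0.451, -0.3797, 0.083], 0.19)]
```

View pics/wrist24.png

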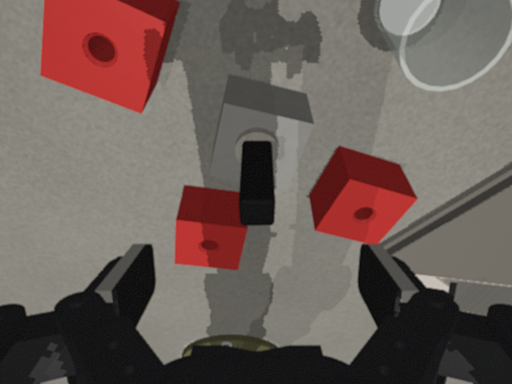

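View pics/top24c.png

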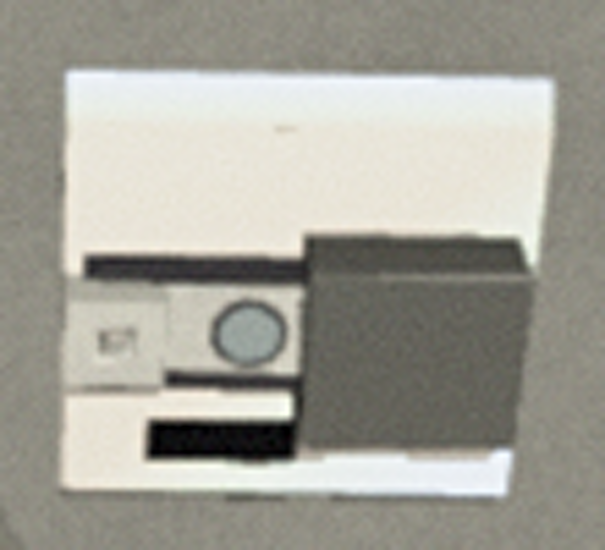

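View pics/side24c.png

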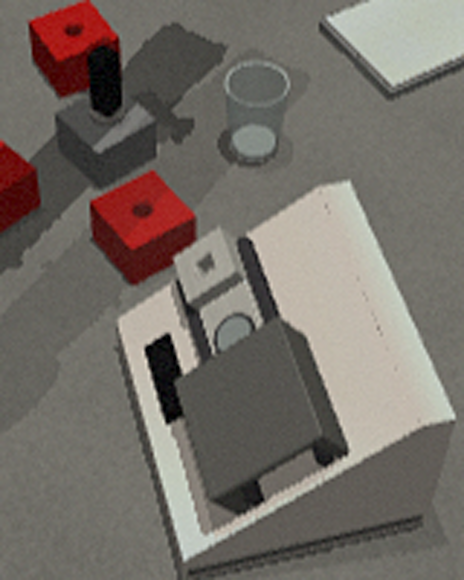

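```bash
python3 -c "
from plant import hand_in,state
print(hand_in(),state()['t'])"
```

```text
the job is handed in; nothing more can be done
the job is handed in; nothing more can be done
```

The filter slide is fully out and locked, the pin tool is back in its grey stand, and I handed the job in at about 31 s. No verdict came back.

- **Re-grasp:** My first straight grasp could not reach the 35° tilt because joint 2 hit its range. I put the tool back and re-gripped it with the gripper leaning 25° to the handle.
- **Slide:** I pressed the button to its bottom at about 9 N and pushed the slide to its end stop. The sideways force fell to zero when I lifted the pin, and the slide stayed out. Measured in the top picture, its travel is about 58.5 to 60 mm.
- **Tool:** It stands upright in the grey stand with its collar on the top. The gripper was open and about 0.1 m clear of it at the end.
- **Bystanders:** The jar, beaker and vial rack read within about 4 mm of their first positions, which is the networks' own accuracy. In the wrist pictures the gripper stayed clear of the slide.
- **Disagreement:** After the slide came out, the networks put the well mouth at y = 0.007 to 0.021 m, where about 0.05 m was expected. The pictures and the pin's own position both show the slide fully out, so I went by those.

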